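Set out the two job trays

ROBOT

A 6-joint arm with a two-finger parallel gripper is mounted at the origin on a cart in front of the work surface, level with it; the furniture and walls round the work are solid. World frame = base frame: x ahead of the robot, y to its left, z up, the work surface at z = 0. Lengths are in mm, angles in rad, forces in N, time in s.
With the tool pointing down it reaches from about 225 to 875 mm from the base axis. Payload 3.4 kg.
Tool frame: the origin (TCP) lies between the finger pads; the fingertips stand 19 mm ahead of it and the grasp point (between the pads) is the TCP (bot.tips_ahead is the distance from the TCP to the fingertips, in mm); x points along the fingers, z is the direction in which the jaws open and shut, and the axes are right-handed (so a half turn about x gives the same grasp; the last joint's range is limited). The gripper opens to 85 mm and grips with 20 to 120 N. Pads are 22 mm wide; open, the fingers measure 114 mm over their backs; the gripper's body (76 mm by 85 mm) begins 54 mm behind the grasp point. The pads swing forward as they close: fully open they stand 13 mm farther back than shut.
Start: joints at [-1.414, 0.276, 1.505, -0, 1.361, -0.121], TCP at [157.686, -552.988, 250.328] pointing down, gripper open.
Joint ranges: [-2.89, 2.89], [-0.75, 2.08], [0.22, 2.7], [-1.18, 4.32], [0.11, 2.71], [-2.7, 2.7]. Speed limits (rad/s): [2.57, 2.57, 3.14, 3.14, 3.14, 3.14].

INTERFACE

Orientations are given as a unit quaternion [w, x, y, z].
In Python, from workcell import bot gives the robot as it stands.
- The arm moves only by the tool apply_moves, never from a script. Its argument "commands" is a list of rows, each a list of 7 numbers: the shift along the tool's x, y, z in cm, then the turn, a rotation vector about the tool's x, y, z in rad, then the opening, from -1 (shut) to 1 (fully open). In form: [[x, y, z, rx, ry, rz, jaw], ...]. A call has 1 to 12 rows; each row shifts and turns the commanded pose from where the row before left it, along the tool's axes as they then stand; what a row does not reach is not made up. A row lasts 1/8 s, in which the tool goes at most 62.5 mm and 10.7 degrees, less where a joint would pass 70% of its speed; a pose out of reach is approached as far as the arm can. A call with a gripper value outside its range is refused whole. The fingers move at their own pace and stop on an object; "squeeze" is the grip in N (left out, the last holds). Time passes only in rows, so rows that do not move let the fingers close. It gives the time, the measured TCP pose, the force and the opening at its end, in the units of the state.
- bot.get_obs(): the state, without advancing time (a new reading comes with each control period).
- bot.grab_frame(name): name is "scene" or "side" or "wrist"; returns (picture, depth): 400x640x3 uint8, red, green, blue; 400x640 float32, mm along the optical axis (not along the pixel's ray), 0 where there is no reading.
- bot.camera_params(name): a dict with "fx", "fy", "cx", "cy" (pixels), "world_from_camera" (4x4, takes a point from camera to world coordinates); the wrist camera has in their place "mount" (4x4, takes a point from camera to tool coordinates, whose origin is the TCP and whose axes are the tool frame's). Camera axes: x right, y down, z forward; pixel columns grow to the right and rows downward; lengths in mm; the calibration is good to about 2 mm. The wrist camera is an equidistant fisheye: a pixel r from the principal point sees the ray r / f radians off the axis. A picture is of the moment at which its call begins: read the wrist's pose just before it. camera_params takes no time and is no camera call.
- bot.close_job(): hands the job in, once; it reports no verdict.
The state is a dict: "t": time; "q": joint angles; "joint_vel": joint speeds; "tau": joint torques, N m; "eef_pos": TCP position; "tool_rot": TCP orientation; "wrist_force": force on the tool from outside, world axes, zero at the start; "moment": the same for the moment, N m; "width": finger opening in mm.
Only numpy, scipy, OpenCV 4.12 (cv2) and the standard library are available. Lean on these libraries where they do the work, as an engineer would, in place of code of your own. Each camera call takes 0.05 s, during which the arm holds its last target.

TASK

Set out the two job trays for the next shift, left and right as seen from the robot. On the tray with the circuit board, stand the flux bottle on the round pad left of the board and the spare knob on the pad right of it; on the tray with the battery pack, lay the label roll flat on the pad left of the battery, the tape roll flat on top of the label roll, and stand the hand stamp upright on the pad right of the battery. Centre each thing on its pad (the tape on the label roll), let go, and leave the marker pen and the side cutter where they lie.

Things in the scene. Friction and masses are not known exactly. Their poses are not given: they have to be found in the camera images.
- board_tray: Fixed grey tray, 80 (x) by 236 (y) mm, 6 mm thick; green circuit board (64 x 50 wide, to 18 high) fixed in its middle. Two equal round black pads, 64 mm wide, tops 8 mm above the bench: left pad at y = +78 mm, right pad at y = -78 mm, x = 0 in the tray's frame. Origin: centre of its underside, on the bench; x points away from the robot, y to its left, turned at most 0.2 rad.
- battery_tray: Fixed grey tray, 80 (x) by 236 (y) mm, 6 mm thick; dark battery pack (56 x 36 wide, to 17 high) fixed in its middle. Two equal round black pads, 64 mm wide, tops 8 mm above the bench: left pad at y = +78 mm, right pad at y = -78 mm, x = 0 in the tray's frame. Origin: centre of its underside, on the bench; x points away from the robot, y to its left, turned at most 0.2 rad.
- flux_center (a point): Small round flux bottle, standing: body 30 mm across up to 42 mm high, then a 20 mm black screw cap, 58 mm high in all. Point at its centre, 29 mm above its foot; z is its upright axis.
- knob_center (a point): Spare instrument knob, lying on its flat foot: round, black with a pale top, 24 mm across, 16 mm high. Point at its centre, 8 mm above its foot; z is its upright axis.
- labels_center (a point): Roll of blank labels, lying flat: a white ring, 50 mm across, 30 mm high (the taller, narrower roll). Point at its centre, 15 mm above its foot; z is its upright axis. It can be gripped across the outside only (the core is closed).
- tape_center (a point): Roll of adhesive tape, lying flat: a wide flat ring, 64 mm across, 19 mm high (the flatter, wider roll). Point at its centre, 9.5 mm above its foot; z is its upright axis. It can be gripped across the outside only (the core is closed).
- stamp_center (a point): Hand stamp standing upright: flat black foot 25 x 42 mm, 12 mm high, with a round knob handle above it on the same axis, 24 mm across at its widest (about 50 mm above the foot's underside), 65 mm high in all. Point at its centre, 32.5 mm above its underside; z is its upright axis.
- cutter: Bystander: side cutter, 50 x 110 x 12 mm, lying crosswise in the middle, in front of the gap between the trays. Origin: centre of its underside.
- pen: Bystander: marker pen, 134 mm long, 18 mm thick, lying crosswise at the far right, beyond the right-hand tray. Origin: centre of its underside, long axis along its y.
Not all that is in view belongs to the job. There is more than one size of the part that bears flux_center; the job needs the smaller. Of the things like the part that bears tape_center, leave any that is turquoise; of the rest the larger one is meant.

How it is judged:
By the outcome, as a careful person would: the job done as asked, in the order asked, and still so for the second after the job is handed in, with the robot touching nothing.
It also fails if it takes over 128 s, if anything falls off the work surface, if the arm or the gripper's body presses on something with over 40 N, if the wrist force passes 120 N, or if a joint passes its speed limit or range.

## Working session

There is one attempt and no reset: what is moved stays moved. The work goes in short steps, Python scripts to look and compute and a tool call to move; the robot and the scene stay as the last step left them, time stands still between calls to the robot, and variables do not carry over. Pictures are saved under pics/ and viewed, and the job is handed in when it is done.

Besides the shell and the picture viewer there is one more tool, called after "Request:" as name([rows], argument=value, ...), one row to a line, values as JSON. apply_moves: Moves the arm, as the interface text tells. Its arguments: {"type":"object","properties":{"commands":{"type":"array"},"squeeze":{"type":"number"}},"required":["commands"]}

```bash
mkdir -p pics; ls; python3 - <<'E'
from workcell import bot
import cv2, numpy as np
o=bot.get_obs(); print(o)
for n in ("scene","side","wrist"):
    print(n,bot.camera_params(n))
    p,d=bot.grab_frame(n)
    cv2.imwrite(f"pics/{n}0.png",p[:,:,::-1]); np.save(f"pics/{n}0d.npy",d)
E
```

```text
pics
{'t': 0.0, 'q': array([-1.41399674e+00,  2.76609332e-01,  1.50615562e+00,  1.11938776e-05,
        1.36067282e+00, -1.21013035e-01]), 'joint_vel': array([-1.92559243e-03, -3.16130004e-05,  2.95919650e-04, -1.84457164e-03,
        6.50482152e-04, -1.79661880e-04]), 'tau': array([ 6.31073544e-05, -4.16779554e+01, -2.45806807e+01,  1.16683022e-04,
        1.11198754e-02,  7.89782405e-06]), 'eef_pos': array([ 157.60896475, -552.464369  ,  249.42252922]), 'tool_rot': array([ 0.56394652,  0.42641021,  0.56488007, -0.42549873]), 'wrist_force': array([-0.578482  ,  0.63238226, -0.30983675]), 'moment': array([-0.00899948, -0.02103941,  0.0149943 ]), 'width': 85.32878880335453}
scene {'fx': 512.4436869156583, 'fy': 512.4436869156583, 'cx': 318.3575670719303, 'cy': 196.2557651346807, 'world_from_camera': array([[-8.63545051e-01, -2.91963894e-01,  4.11153291e-01,
        -7.78512623e+01],
       [-5.03998800e-01,  4.72885624e-01, -7.22747809e-01,
         1.10538473e+03],
       [ 1.65877841e-02, -8.31346059e-01, -5.55507493e-01,
         8.69216926e+02],
       [ 0.00000000e+00,  0.0000000
[... 280 characters left out ...]
6e-02,  6.69339232e-01, -7.42719133e-01,
         9.35546418e+02],
       [-1.68973721e-02, -7.42956925e-01, -6.69125913e-01,
         8.93809345e+02],
       [ 0.00000000e+00,  0.00000000e+00,  0.00000000e+00,
         1.00000000e+00]])}
wrist {'fx': 309.70691628693146, 'fy': 309.70691628693146, 'cx': 321.32795628459564, 'cy': 205.26851207806098, 'mount': array([[-6.66329146e-04, -3.11650105e-01,  9.50196700e-01,
        -1.24375228e+02],
       [-3.43581681e-04, -9.50196783e-01, -3.11650374e-01,
         7.96390113e+01],
       [ 9.99999719e-01, -5.34131907e-04,  5.26066543e-04,
         1.07008142e-01],
       [ 0.00000000e+00,  0.00000000e+00,  0.00000000e+00,
         1.00000000e+00]])}
```

View pics/scene0.png

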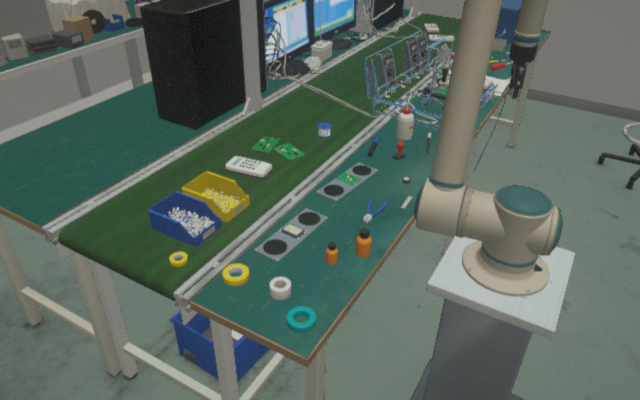

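View pics/side0.png

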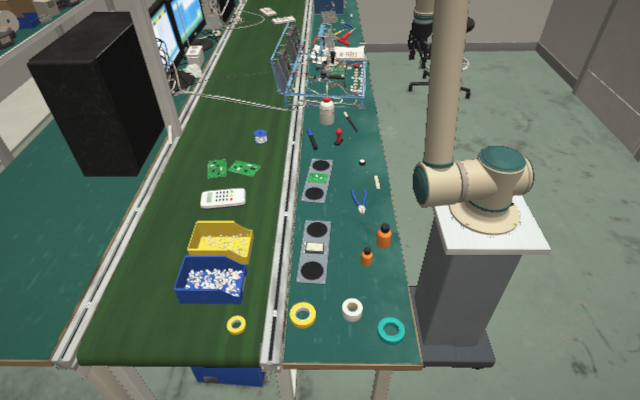

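View pics/wrist0.png

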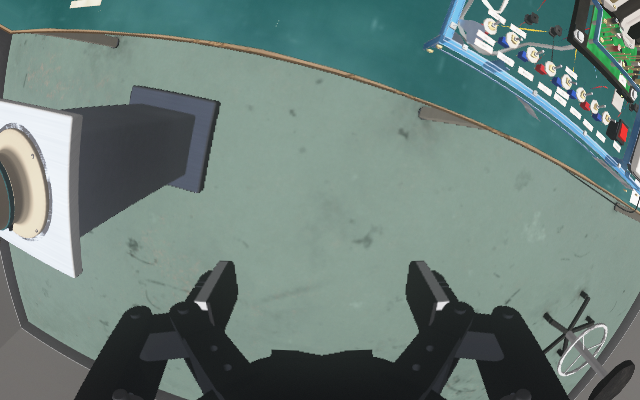

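The pictures show:
- **Battery tray:** on the left, side (313,250).
- **Board tray:** on the right, side (317,180).
- **Orange bottles:** side (367,257) and (384,236).
- **Tape rings:** yellow at side (302,315), a smaller yellow one on the belt at (236,325), and turquoise at (391,329).
- **Label roll:** white, side (352,309).
- **Knob and stamp:** knob at side (362,162), red stamp at side (338,136).

I'll enlarge crops of these next.

```bash
cat > h.py <<'E'
import numpy as np, cv2
from workcell import bot
def ray(n,u,v):
    c=bot.camera_params(n); T=c["world_from_camera"]
    d=T[:3,:3]@np.array([(u-c["cx"])/c["fx"],(v-c["cy"])/c["fy"],1]); return T[:3,3],d
def atz(n,u,v,z):
    p,d=ray(n,u,v); return p+d*(z-p[2])/d[2]
def atd(n,u,v,D):
    p,d=ray(n,u,v); return p+d*D
def cloud(n,D):
    c=bot.camera_params(n); T=c["world_from_camera"]
    v,u=np.mgrid[0:D.shape[0],0:D.shape[1]]
    P=np.stack([(u-c["cx"])/c["fx"]*D,(v-c["cy"])/c["fy"]*D,D],-1)
    return P@T[:3,:3].T+T[:3,3]
def tri(obs):
    A=[];b=[]
    for n,u,v in obs:
        p,d=ray(n,u,v); d/=np.linalg.norm(d); M=np.eye(3)-np.outer(d,d); A.append(M); b.append(M@p)
    x=np.linalg.lstsq(np.vstack(A),np.hstack(b),rcond=None)[0]
    return x,[np.linalg.norm(M@x-bb) for M,bb in zip(A,b)]
def crop(n,u0,v0,w,h,s,out,img=None):
    p=cv2.imread(img) 
    c=cv2.resize(p[v0:v0+h,u0:u0+w],None,fx=s,fy=s,interpolation=cv2.INTER_CUBIC)
    cv2.imwrite(out,c)
E
python3 - <<'E'
from h import *
crop("side",280,200,140,150,4,"pics/side_a.png","pics/side0.png")
crop("side",280,110,120,110,5,"pics/side_b.png","pics/side0.png")
crop("scene",160,220,170,120,4,"pics/scene_a.png","pics/scene0.png")
crop("scene",300,110,150,120,5,"pics/scene_b.png","pics/scene0.png")
for n in("side","scene"):
    P=cloud(n,np.load(f"pics/{n}0d.npy"))
    pts={"side":[(340,230),(313,270),(302,315),(352,309),(367,257),(384,236),(362,162),(338,130),(317,166),(236,325)],
     "scene":[(340,220),(275,247),(236,274),(280,288),(332,255),(363,245),(406,180),(400,145),(361,170),(178,259)]}[n]
    for u,v in pts: print(n,u,v,P[v,u].round(0))
E
```

```text
side 340 230 [458.  89.   1.]
side 313 270 [537. 246.   6.]
side 302 315 [561. 382.  -1.]
side 352 309 [435. 366.   2.]
side 367 257 [388. 224.  36.]
side 384 236 [336. 158.  49.]
side 362 162 [ 370. -236.   16.]
side 338 130 [ 455. -379.   61.]
side 317 166 [ 534. -225.    6.]
side 236 325 [723. 412.   1.]
scene 340 220 [450.  49.   2.]
scene 275 247 [538. 249.   5.]
scene 236 274 [563. 383.   2.]
scene 280 288 [425. 392.  31.]
scene 332 255 [380. 226.  30.]
scene 363 245 [324. 164.  43.]
scene 406 180 [ 365. -232.   15.]
scene 400 145 [ 447. -370.   54.]
scene 361 170 [ 521. -229.    4.]
scene 178 259 [723. 416.   3.]
```

View pics/side_a.png

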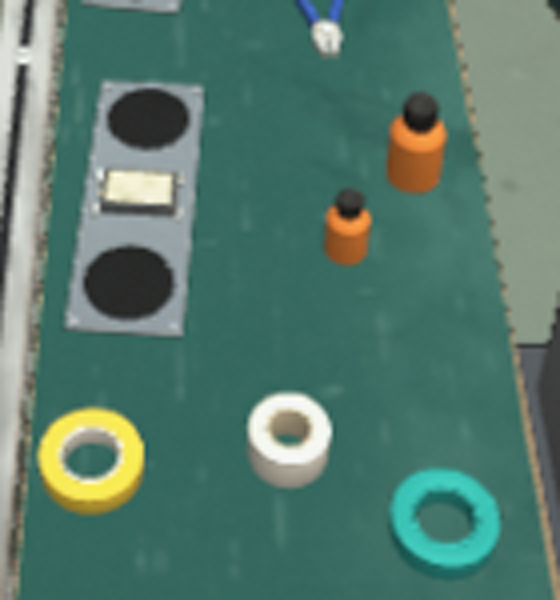

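View pics/side_b.png

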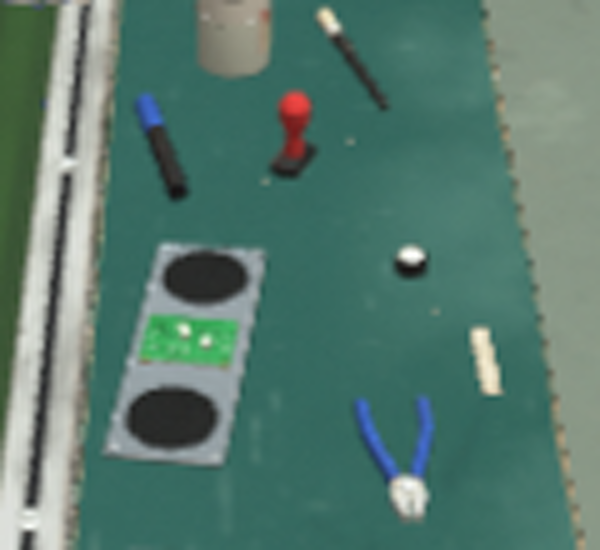

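View pics/scene_a.png

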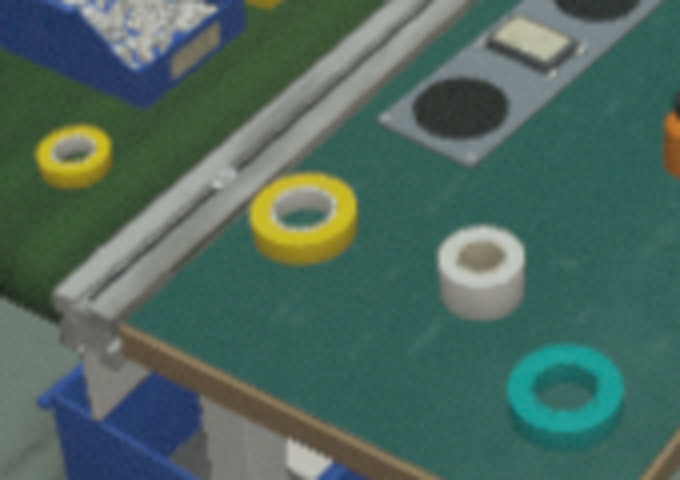

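View pics/scene_b.png

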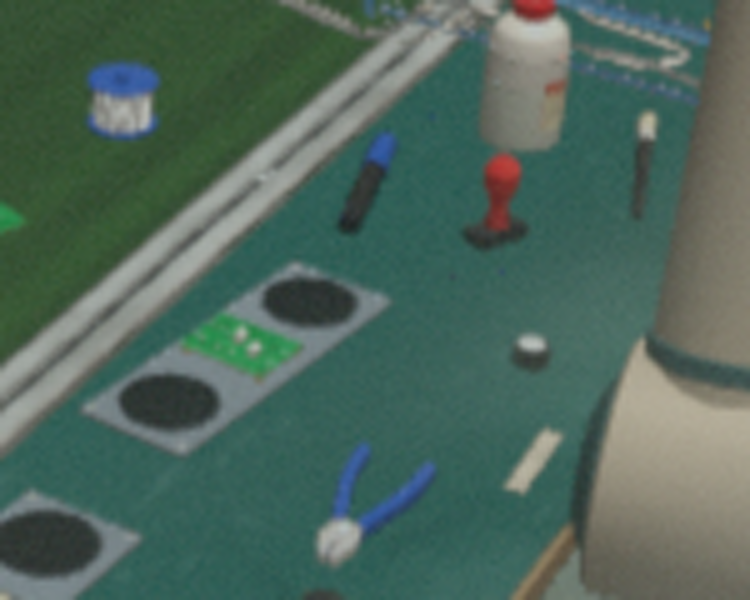

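The ones that fit:
- **Flux:** two orange bottles, side (367,257) and side (384,236). The first is clearly the smaller, so it is the one meant.
- **Tape:** turquoise at (391,329) is excluded. Of the two yellow rings, (302,315) is larger than (236,325), so I take (302,315).

Next I'll measure precisely from both views.

```bash
cat > m.py <<'E'
from h import *
def ell(n,u,v,r,f,img=None):
    p=cv2.imread(img or f"pics/{n}0.png"); s=8
    c=cv2.resize(p[v-r:v+r,u-r:u+r],None,fx=s,fy=s,interpolation=cv2.INTER_CUBIC)
    m=f(cv2.cvtColor(c,cv2.COLOR_BGR2HSV).astype(int)).astype(np.uint8)
    k,l,st,ce=cv2.connectedComponentsWithStats(m)
    i=l[r*s,r*s]
    if i==0: i=1+np.argmax(st[1:,4])
    cn=max(cv2.findContours((l==i).astype(np.uint8),cv2.RETR_EXTERNAL,cv2.CHAIN_APPROX_NONE)[0],key=cv2.contourArea)
    e=cv2.fitEllipse(cv2.convexHull(cn)); 
    cc=(np.array(e[0])+.5)/s-.5+np.array([u-r,v-r])
    return cc,np.array(e[1])/s
E
python3 - <<'E'
from m import *
blk=lambda h:h[...,2]<65
for name,s,c in [("batL",(312,270),(275,247)),("batR",(317,229),(309,219)),("brdL",(314,193),(334,190)),("brdR",(321,165),(362,170))]:
    a,ea=ell("side",*s,16,blk); b,eb=ell("scene",*c,16,blk)
    x,r=tri([("side",*a),("scene",*b)])
    print(name,a.round(1),ea.round(1),b.round(1),eb.round(1),x.round(1),np.round(r,1),atz("side",*a,8).round(1),atz("scene",*b,8).round(1))
E
```

```text
batL [311.7 270.2] [17.7 21.7] [274.7 246.7] [13.9 22.6] [540.5 245.5   3.3] [0.9 0.9] [540.1 248.    8. ] [537.  251.4   8. ]
batR [316.6 229.2] [14.3 19.5] [308.7 218.2] [11.9 20.6] [529.8  89.6   3.5] [0.9 0.9] [529.5  92.7   8. ] [526.4  96.2   8. ]
brdL [313.8 193.1] [11.7 17.6] [333.3 189.8] [ 9.9 18.7] [542.  -77.9   3.2] [0.8 0.8] [541.6 -73.6   8. ] [538.3 -70.1   8. ]
brdR [320.5 165. ] [ 9.7 16.1] [361.4 169.9] [ 8.6 17.6] [ 521.2 -232.8    3.5] [0.9 0.9] [ 520.9 -228.3    8. ] [ 517.7 -224.1    8. ]
```

```bash
cat >> h.py <<'E'
from scipy.spatial.transform import Rotation as Ro
def pose():
    o=bot.get_obs(); q=o["tool_rot"]; R=Ro.from_quat([q[1],q[2],q[3],q[0]]).as_matrix()
    return o,o["eef_pos"],R
def yaw(R): # jaw axis heading, deg
    return np.degrees(np.arctan2(R[1,2],R[0,2]))
def goto(p):
    o,e,R=pose(); print("tool cm:",(R.T@(np.array(p)-e)/10).round(2))
def wrist(out):
    o,e,R=pose(); im,d=bot.grab_frame("wrist"); cv2.imwrite(out,im[:,:,::-1]); np.savez(out+".npz",e=e,R=R,d=d)
def wray(out,u,v):
    z=np.load(out+".npz"); c=bot.camera_params("wrist"); x=(u-c["cx"]);y=(v-c["cy"]); r=np.hypot(x,y); th=r/c["fx"]
    d=np.array([x/r*np.sin(th),y/r*np.sin(th),np.cos(th)]) if r>0 else np.array([0,0,1.])
    M=c["mount"]; R=z["R"]; 
    return z["e"]+R@M[:3,3], R@(M[:3,:3]@d)
def watz(out,u,v,h):
    p,d=wray(out,u,v); return p+d*(h-p[2])/d[2]
def wpix(out,P):
    z=np.load(out+".npz"); c=bot.camera_params("wrist"); M=c["mount"]
    t=z["R"].T@(np.array(P,float)-z["e"]); k=M[:3,:3].T@(t-M[:3,3])
    th=np.arctan2(np.hypot(k[0],k[1]),k[2]); f=np.arctan2(k[1],k[0])
    return np.array([c["cx"]+c["fx"]*th*np.cos(f),c["cy"]+c["fx"]*th*np.sin(f)])
def wtri(obs):
    A=[];b=[]
    for o,u,v in obs:
        p,d=wray(o,u,v); M=np.eye(3)-np.outer(d,d); A.append(M); b.append(M@p)
    x=np.linalg.lstsq(np.vstack(A),np.hstack(b),rcond=None)[0]
    return x,[np.linalg.norm(M@x-bb) for M,bb in zip(A,b)]
E
python3 - <<'E'
from h import *
o,e,R=pose(); print(R.round(3),yaw(R)); goto([400,-80,330]); print(o["q"])
E
```

```text
[[-0.     0.962  0.274]
 [ 0.001  0.274 -0.962]
 [-1.     0.    -0.001]] -74.08325386150443
tool cm: [ -7.98  36.27 -38.81]
[-1.41398678e+00  2.76486756e-01  1.50586036e+00 -2.81926487e-06
  1.36070396e+00 -1.20989365e-01]
```

Request:
apply_moves([
  [-0.7, 3, -3.2, 0, 0, 0, 1],
  [-0.7, 3, -3.2, 0, 0, 0, 1],
  [-0.7, 3, -3.2, 0, 0, 0, 1],
  [-0.7, 3, -3.2, 0, 0, 0, 1],
  [-0.7, 3, -3.2, 0, 0, 0, 1],
  [-0.7, 3, -3.2, 0, 0, 0, 1],
  [-0.7, 3, -3.2, 0, 0, 0, 1],
  [-0.7, 3, -3.2, 0, 0, 0, 1],
  [-0.7, 3, -3.2, 0, 0, 0, 1],
  [-0.7, 3, -3.2, 0, 0, 0, 1],
  [-0.7, 3, -3.2, 0.14, 0, 0, 1],
  [-0.7, 3, -3.2, 0.138, 0, 0, 1],
])

```text
t: 1.65
eef_pos: [403.9, -86.6, 334.5]
tool_rot: [-0.499, -0.501, -0.499, 0.501]
wrist_force: [1.3, -0.5, 0.5]
width: 85.6
```

```bash
python3 - <<'E'
from h import *
o,e,R=pose(); print(o["t"],e,yaw(R),R.round(3)); wrist("pics/w1.png"); goto([430,-100,320])
E
```

```text
1.65 [403.90182971 -86.64182134 334.49139737] -90.26552575973378 [[-0.     1.    -0.005]
 [-0.    -0.005 -1.   ]
 [-1.    -0.     0.   ]]
tool cm: [1.53 2.28 1.72]
```

View pics/w1.png

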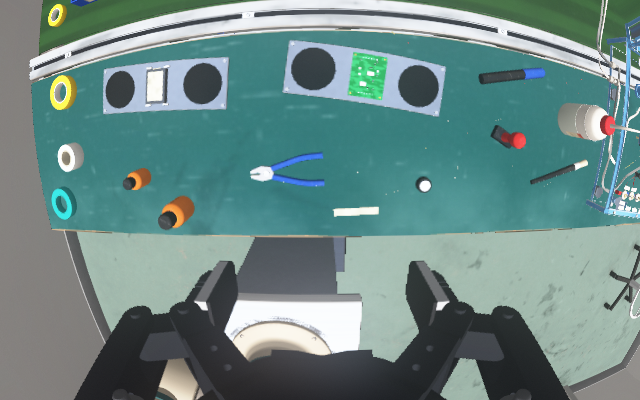

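The wrist view shows both trays, the flux bottle at (137,180), knob at (424,185), stamp at (515,138), labels at (70,158) and tape at (62,92). I'll move over the left half for a second viewpoint.

Request:
apply_moves([
  [1.5, 0.2, -4.5, 0, 0, 0, 1],
  [1.5, 0.2, -4.5, 0, 0, 0, 1],
  [1.5, 0.2, -4.5, 0, 0, 0, 1],
  [1.5, 0.2, -4.5, 0, 0, 0, 1],
  [1.5, 0.2, -4.5, 0, 0, 0, 1],
  [1.5, 0, -4.5, 0, 0, 0, 1],
  [0, 0, 0, 0, 0, 0, 1],
])

```text
t: 2.58
eef_pos: [412.7, 183.9, 242.8]
tool_rot: [0.5, 0.498, 0.502, -0.5]
wrist_force: [-0.1, 0.2, -0.4]
width: 85.5
```

```bash
python3 - <<'E'
from h import *
o,e,R=pose(); print(o["t"],e,yaw(R)); wrist("pics/w2.png")
E
```

```text
2.575 [412.71047725 183.86328748 242.82128931] -89.72680577993937
```

View pics/w2.png

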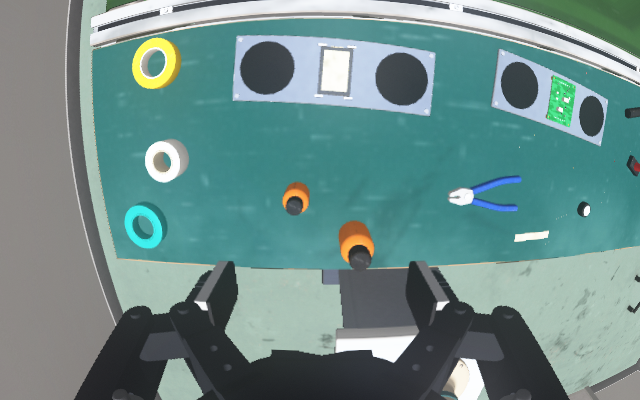

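```bash
cat >> m.py <<'E'
def wcirc(out,u,v,r,f,z,s=4):
    p=cv2.imread(out); H,W=p.shape[:2]; u0=max(0,u-r);v0=max(0,v-r);u1=min(W,u+r);v1=min(H,v+r)
    c=cv2.resize(p[v0:v1,u0:u1],None,fx=s,fy=s,interpolation=cv2.INTER_CUBIC)
    m=f(cv2.cvtColor(c,cv2.COLOR_BGR2HSV).astype(int)).astype(np.uint8)
    k,l,st,ce=cv2.connectedComponentsWithStats(m)
    i=l[(v-v0)*s,(u-u0)*s]
    if i==0: i=1+np.argmax(st[1:,4])
    cn=max(cv2.findContours((l==i).astype(np.uint8),cv2.RETR_EXTERNAL,cv2.CHAIN_APPROX_NONE)[0],key=cv2.contourArea)
    cn=cv2.convexHull(cn)[:,0,:]
    pts=np.array([watz(out,(a+.5)/s-.5+u0,(b+.5)/s-.5+v0,z)[:2] for a,b in cn])
    e=cv2.fitEllipse(pts.astype(np.float32).reshape(-1,1,2))
    return np.array(e[0]),np.array(e[1])
blk=lambda h:h[...,2]<65
def cam(out):
    p,_=wray(out,321,205); return p
def stereo(ob,z):  # ob [(out,u,v,r)], circle at height z; centers->rays
    o=[]
    for out,u,v,r,f in ob:
        c,e=wcirc(out,u,v,r,f,z); print("  ",out,c.round(1),e.round(1)); o.append((out,*wpix(out,[*c,z])))
    x,r=wtri(o); print("  tri",x.round(1),np.round(r,1)); return x
E
python3 - <<'E'
from m import *
for n,a,b in [("batL",(119,89),(267,67)),("batR",(202,83),(401,78)),("brdL",(313,68),(519,85)),("brdR",(418,86),(591,116))]:
    print(n); stereo([("pics/w1.png",*a,28,blk),("pics/w2.png",*b,36,blk)],8)
org=lambda h:(h[...,0]<16)&(h[...,1]>120)&(h[...,2]>90)
crop("w",260,160,80,70,8,"pics/w2_flux.png","pics/w2.png")
crop("w",120,20,90,170,4,"pics/w2_rolls.png","pics/w2.png")
crop("w",110,155,60,50,10,"pics/w1_flux.png","pics/w1.png")
E
```

```text
batL
   pics/w1.png [539.6 246.1] [60.5 61.8]
   pics/w2.png [540.9 276.2] [ 1.8 11.2]
  tri [548.2 292.1 -54. ] [0.9 0.9]
batR
   pics/w1.png [518.7  71.6] [18.9 46. ]
   pics/w2.png [534.6  61.6] [0.7 5.4]
  tri [525.1  66.8  23.7] [7.6 7.6]
brdL
   pics/w1.png [ 542.6 -105.4] [ 1.  10.5]
   pics/w2.png [ 542.  -105.9] [ 1.6 11.3]
  tri [ 542.2 -105.4    8.6] [0.3 0.3]
brdR
   pics/w1.png [ 501.5 -240.4] [18.6 41.9]
   pics/w2.png [ 511.8 -248.1] [20.8 55. ]
  tri [ 506.3 -237.4   16.7] [5.1 5.1]
```

View pics/w2_flux.png

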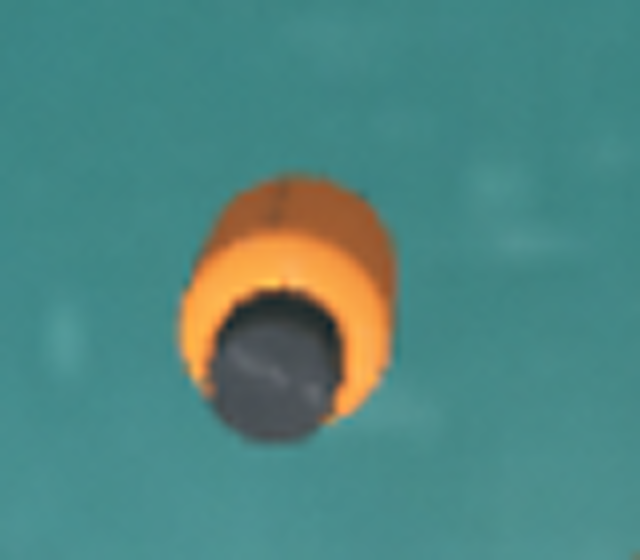

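View pics/w1_flux.png

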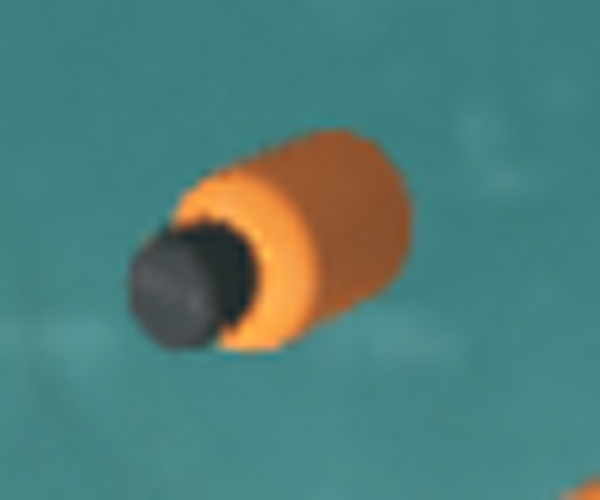

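View pics/w2_rolls.png

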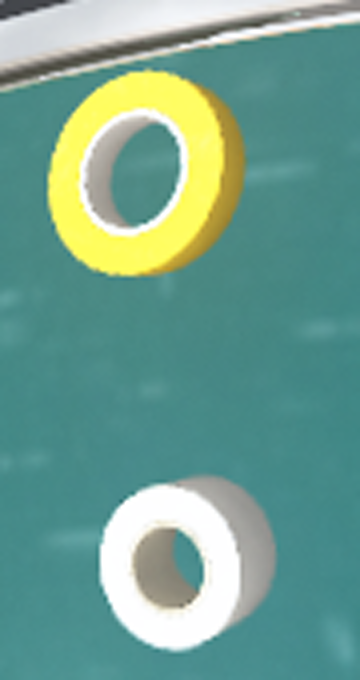

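```bash
python3 - <<'E'
from m import *
p=cv2.imread("pics/w2.png"); print(p[67,267],p[78,401],p[50,245],p[130,300])
pb=lambda h:(h[...,2]<95)
for n,a,b in [("batL",(119,89),(267,67)),("batR",(202,83),(401,78)),("brdL",(313,68),(519,85)),("brdR",(418,86),(591,116))]:
    print(n); stereo([("pics/w1.png",*a,28,pb),("pics/w2.png",*b,36,pb)],8)
u=lambda u0,v0,x,y,s:(u0+(x+.5)/s-.5,v0+(y+.5)/s-.5)
a=u(260,160,272,385,8); b=u(110,155,173,290,10)
print("flux cap",wtri([("pics/w2.png",*a),("pics/w1.png",*b)]),watz("pics/w2.png",*a,58))
a=u(260,160,285,330,8); b=u(110,155,245,263,10)
print("flux sh",wtri([("pics/w2.png",*a),("pics/w1.png",*b)]),watz("pics/w2.png",*a,42))
for n,x,y,z in [("tape",133,172,19),("lab",170,566,30)]:
    print(n,watz("pics/w2.png",*u(120,20,x,y,4),z))
E
```

```text
[72 67 59] [74 68 62] [228 201 184] [134 135  66]
batL
   pics/w1.png [539.6 246.1] [62.  62.8]
   pics/w2.png [539.5 246.7] [62.  62.4]
  tri [539.7 246.9   6.9] [0. 0.]
batR
   pics/w1.png [528.8  90.7] [61.9 62.5]
   pics/w2.png [528.7  90.9] [62.1 62.3]
  tri [528.8  90.8   7.7] [0.1 0.1]
brdL
   pics/w1.png [540.7 -75.9] [61.8 62. ]
   pics/w2.png [540.8 -75.8] [62.3 63.2]
  tri [540.8 -75.9   7.8] [0. 0.]
brdR
   pics/w1.png [ 520.2 -230.5] [61.9 62.1]
   pics/w2.png [ 520.2 -230.5] [62.4 64.1]
  tri [ 520.2 -230.5    8. ] [0. 0.]
flux cap (array([387.9262854 , 212.67757726,  56.84748619]), [np.float64(0.6727932439887349), np.float64(0.6727932439885534)]) [387.61587461 212.69161075  58.        ]
flux sh (array([387.61365192, 212.85246871,  34.74935848]), [np.float64(0.27129746012822087), np.float64(0.2712974601289924)]) [390.18486542 212.18205554  42.        ]
tape [558.55372618 387.98758667  19.        ]
lab [436.40151652 375.41681258  30.        ]
```

Pads agree between the two wrist views to under 1 mm:
- **batL:** (539.6, 246.6)
- **batR:** (528.8, 90.8)
- **brdL:** (540.8, -75.9)
- **brdR:** (520.2, -230.5)

The flux bottle is at (388.5, 212.6). I'll turn the jaws to clear the big bottle and descend.

Request:
apply_moves([
  [2.2, 0, 0, -0.157, 0, 0, 1],
  [2.2, 0, 0, -0.157, 0, 0, 1],
  [2.2, 0, 0, -0.157, 0, 0, 1],
  [2.2, 0, 0, -0.157, 0, 0, 1],
  [2.2, 0, 0, -0.157, 0, 0, 1],
  [0, 0, 0, 0, 0, 0, 1],
])

```text
t: 3.38
eef_pos: [413.1, 180.3, 133.5]
tool_rot: [0.652, 0.271, 0.654, -0.273]
wrist_force: [0.1, 0.2, 0.4]
width: 85.7
```

```bash
python3 - <<'E'
from h import *
o,e,R=pose(); print(o["t"],e,yaw(R)); wrist("pics/w3.png"); goto([388.5,212.6,95]); print(wpix("pics/w3.png",[388.5,212.6,58]))
E
```

```text
3.375 [413.05159218 180.25784923 133.45408722] -45.216603395583846
tool cm: [ 3.94  0.44 -4.06]
[263.56613427 216.77466164]
```

View pics/w3.png

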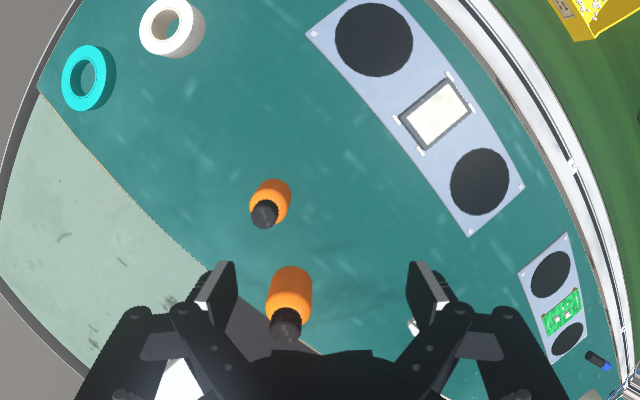

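Request:
apply_moves([
  [1.9, 0.2, -2, 0, 0, 0, 1],
  [2, 0.2, -2.1, 0, 0, 0, 1],
  [0, 0, 0, 0, 0, 0, 1],
])

```text
t: 3.8
eef_pos: [386.9, 213.6, 95.4]
tool_rot: [0.653, 0.271, 0.653, -0.271]
wrist_force: [0.8, -0.1, 0.4]
width: 85.5
```

```bash
python3 - <<'E'
from m import *
o,e,R=pose(); print(o["t"],e,yaw(R)); wrist("pics/w4.png"); goto([388.5,212.6,32]); print(wpix("pics/w4.png",[388.5,212.6,58]))
crop("w",220,130,200,180,4,"pics/w4c.png","pics/w4.png")
E
```

```text
3.8 [386.92130373 213.5518295   95.39649754] -45.05587439977654
tool cm: [ 6.41 -0.06  0.08]
[324.39362795 247.90823307]
```

View pics/w4c.png

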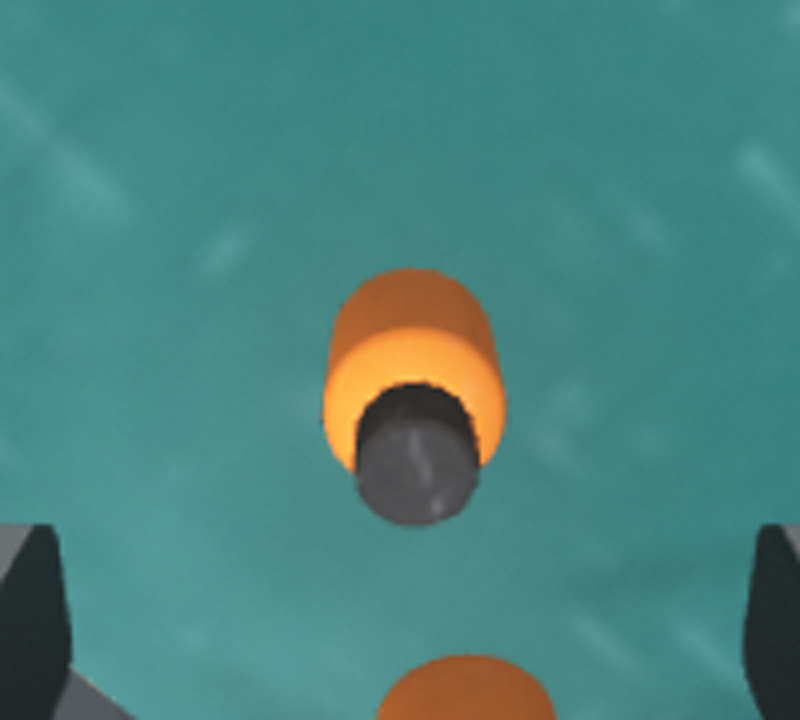

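Request:
apply_moves([
  [3.2, 0, 0.1, 0, 0, 0, 1],
  [3.2, 0, 0, 0, 0, 0, 1],
  [0, 0, 0, 0, 0, 0, 0],
  [0, 0, 0, 0, 0, 0, -0.6],
  [0, 0, 0, 0, 0, 0, -0.6],
  [0, 0, 0, 0, 0, 0, -0.6],
  [0, 0, 0, 0, 0, 0, -0.6],
  [0, 0, 0, 0, 0, 0, -0.6],
], squeeze=40)

```text
t: 4.85
eef_pos: [389.8, 213.3, 32.9]
tool_rot: [0.654, 0.271, 0.652, -0.27]
wrist_force: [-0.1, -0.7, 5.4]
width: 28.0
```

```bash
python3 - <<'E'
from m import *
o,e,R=pose(); print(o["t"],e,yaw(R),o["width"],o["wrist_force"]); wrist("pics/w5.png"); print(wpix("pics/w5.png",[*e[:2],58]))
E
```

```text
4.85 [389.7992038  213.3146944   32.85642891] -45.01330238461332 28.00242974509243 [-0.12305012 -0.74091001  5.4190809 ]
[321.42776899 316.28908418]
```

View pics/w5.png

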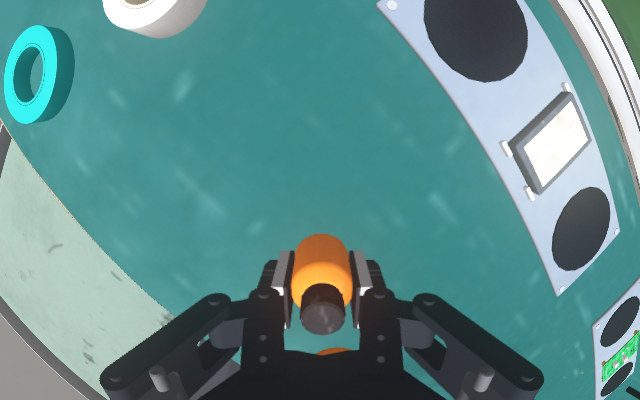

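Request:
apply_moves([
  [-1, 0, 0, 0, 0, 0, -0.6],
  [-3, 0, 0, 0, 0, 0, -0.6],
  [-3, 0, 0, 0, 0, 0, -0.6],
])

```text
t: 5.28
eef_pos: [388.3, 212.9, 102.8]
tool_rot: [0.653, 0.271, 0.653, -0.271]
wrist_force: [0.2, 0.3, -0.6]
width: 28.2
```

```bash
python3 - <<'E'
from m import *
o,e,R=pose(); print(o["t"],e,yaw(R),o["width"],o["wrist_force"]); goto([540.8,-75.9,100])
P=cloud("side",np.load("pics/side0d.npy"))
# rail profile at y~-76
for v in (193,):
    for u in range(240,312,3): print(u,P[v,u].round(0),end=' ')
E
```

```text
5.275 [388.34995529 212.93565714 102.79168555] -45.03369035213316 28.227474103888753 [ 0.21537938  0.3200413  -0.5648374 ]
tool cm: [ 0.28 -9.63 31.21]
240 [786. -59.  21.] 243 [775. -56.  24.] 246 [772. -84.  -1.] 249 [762. -83.   0.] 252 [752. -84.  -1.] 255 [741. -82.   1.] 258 [731. -82.   1.] 261 [721. -83.   0.] 264 [711. -84.  -1.] 267 [701. -85.  -2.] 270 [690. -78.   5.] 273 [680. -81.   2.] 276 [670. -83.  -0.] 279 [660. -81.   2.] 282 [649. -79.   4.] 285 [639. -79.   4.] 288 [630. -86.  -2.] 291 [618. -75.   7.] 294 [609. -80.   3.] 297 [599. -84.  -0.] 300 [588. -77.   5.] 303 [578. -78.   4.] 306 [568. -77.   5.] 309 [558. -74.   8.]
```

Request:
apply_moves([
  [0, -1.4, 4.5, 0, 0, 0, -0.6],
  [0, -1.4, 4.5, 0, 0, 0, -0.6],
  [0, -1.4, 4.5, 0, 0, 0, -0.6],
  [0, -1.4, 4.5, 0, 0, 0, -0.6],
  [0, -1.4, 4.5, 0, 0, 0, -0.6],
  [0, -1.4, 4.4, 0, 0, 0, -0.6],
  [0, -1.2, 4.3, 0, 0, 0, -0.6],
  [0, 0, 0, 0, 0, 0, -0.6],
  [0, 0, 0, 0, 0, 0, -0.6],
])

```text
t: 6.4
eef_pos: [540.3, -75.3, 101.6]
tool_rot: [0.653, 0.271, 0.653, -0.271]
wrist_force: [0.5, 1.2, -1.1]
width: 28.0
```

```bash
python3 - <<'E'
from m import *
o,e,R=pose(); print(o["t"],e,yaw(R),o["width"],o["wrist_force"]); goto([540.8,-75.9,42]); wrist("pics/w6.png")
for P in ([540.8,-75.9,8],[520.2,-230.5,8],[*e[:2],e[2]+25.5]): print(wpix("pics/w6.png",P))
pb=lambda h:(h[...,2]<95)
E
```

```text
6.4 [540.33786012 -75.34789478 101.59666545] -45.069285885981365 28.031713487272462 [ 0.50186573  1.18948793 -1.07654797]
tool cm: [ 5.96 -0.01  0.08]
[322.35619447 215.54672987]
[420.55205917 335.14153666]
[321.25298572 316.98847366]
```

View pics/w6.png

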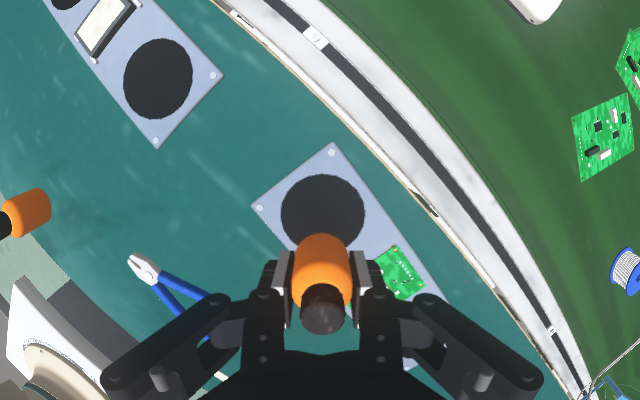

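Request:
apply_moves([
  [3, 0, 0.1, 0, 0, 0, -0.6],
  [2, 0, 0, 0, 0, 0, -0.6],
  [0.8, 0, 0, 0, 0, 0, -0.6],
  [0.2, 0, 0, 0, 0, 0, -0.6],
  [0, 0, 0, 0, 0, 0, -0.6],
])

```text
t: 7.08
eef_pos: [542.1, -76.1, 41.9]
tool_rot: [0.654, 0.271, 0.653, -0.271]
wrist_force: [-0.3, -1.2, -0.6]
width: 28.1
```

```bash
python3 - <<'E'
from m import *
o,e,R=pose(); print(o["t"],e,yaw(R),o["width"],o["wrist_force"])
E
```

```text
7.075 [542.08951663 -76.11754132  41.91891352] -45.003297226280246 28.093654629384762 [-0.26007039 -1.24418522 -0.59325249]
```

Request:
apply_moves([
  [0.1, -0.1, -0.1, 0, 0, 0, -0.6],
  [0.1, 0, 0, 0, 0, 0, -0.6],
  [0, 0, 0, 0, 0, 0, -0.6],
])

```text
t: 7.45
eef_pos: [540.7, -76.5, 40.9]
tool_rot: [0.654, 0.271, 0.653, -0.271]
wrist_force: [-1.9, 0.6, 8.0]
width: 27.9
```

Contact, with 8 N upward. Releasing to a partial opening and rising.

Request:
apply_moves([
  [0, 0, 0, 0, 0, 0, -0.1],
  [0, 0, 0, 0, 0, 0, 0.2],
  [0, 0, 0, 0, 0, 0, 0.2],
  [-2, 0, 0, 0, 0, 0, 0.2],
  [-4, 0, 0, 0, 0, 0, 0.5],
  [-4, 0, 0, 0, 0, 0, 1],
  [0, 0, 0, 0, 0, 0, 1],
])

```text
t: 8.32
eef_pos: [542.6, -77.0, 142.4]
tool_rot: [0.656, 0.271, 0.651, -0.27]
wrist_force: [-0.4, -0.4, 0.0]
width: 85.4
```

```bash
python3 - <<'E'
from m import *
o,e,R=pose(); print(o["t"],e,yaw(R),o["width"],o["wrist_force"]); wrist("pics/w7.png")
print(wpix("pics/w7.png",[540.8,-75.9,66]))
goto([365,-232,140])
E
```

```text
8.325 [542.61104103 -76.97264483 142.44849884] -45.035931362876525 85.41305820336747 [-0.41909837 -0.42917498  0.04569712]
[317.64984591 224.99779433]
tool cm: [ 1.000e-02 -2.344e+01 -1.450e+00]
```

View pics/w7.png

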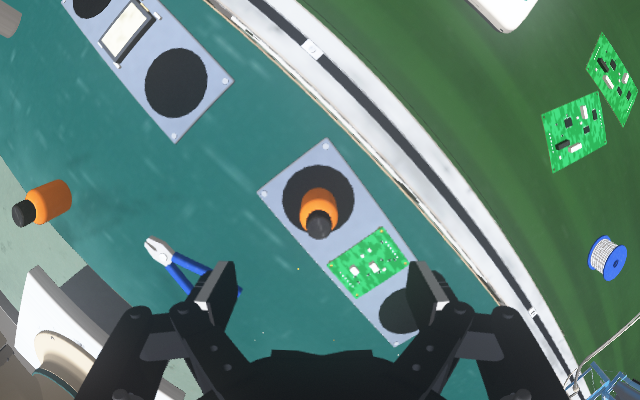

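Request:
apply_moves([
  [0, -4, 0, 0, 0, 0, 1],
  [0, -4, 0, 0.157, 0, 0, 1],
  [0, -4, 0, 0.157, 0, 0, 1],
  [0, -3, 0, 0.157, 0, 0, 1],
  [0, -2, 0, 0.157, 0, 0, 1],
  [0, 0, 0, 0.157, 0, 0, 1],
  [0, 0, 0, 0, 0, 0, 1],
])

```text
t: 9.25
eef_pos: [404.6, -175.8, 138.1]
tool_rot: [0.499, 0.5, 0.501, -0.5]
wrist_force: [0.1, -0.1, 0.5]
width: 85.6
```

```bash
python3 - <<'E'
from m import *
o,e,R=pose(); print(o["t"],e,yaw(R),o["width"],o["wrist_force"]); wrist("pics/w8.png")
k=watz("pics/w1.png",424.5,184.5,16); print(k,wpix("pics/w8.png",k))
goto([367,-234,140])
E
```

```text
9.25 [ 404.56963301 -175.80353866  138.11570356] -89.94517059823008 85.62947757677362 [ 0.10890809 -0.11030468  0.49068582]
[ 371.03728539 -245.03553073   16.        ] [398.71499089 239.5394515 ]
tool cm: [-0.17 -3.81  5.81]
```

View pics/w8.png

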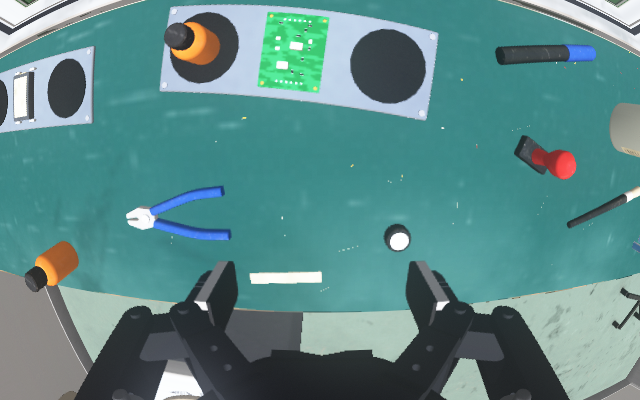

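```bash
python3 - <<'E'
from m import *
crop("w",375,215,50,50,10,"pics/w8k.png","pics/w8.png")
print(wtri([("pics/w1.png",424.5,184.5),("pics/w8.png",398.7,239)]))
st=wtri([("pics/w1.png",517.5,140.5),("pics/w8.png",563,164)]); print(st)
goto([371,-245,70])
E
```

```text
(array([ 370.55732584, -245.66233586,   13.92085942]), [np.float64(0.11441657142095636), np.float64(0.11441657142119498)])
(array([ 452.54989259, -382.1688868 ,   54.6753895 ]), [np.float64(0.7519101433220484), np.float64(0.7519101433224592)])
tool cm: [ 6.83 -3.4   6.92]
```

View pics/w8k.png

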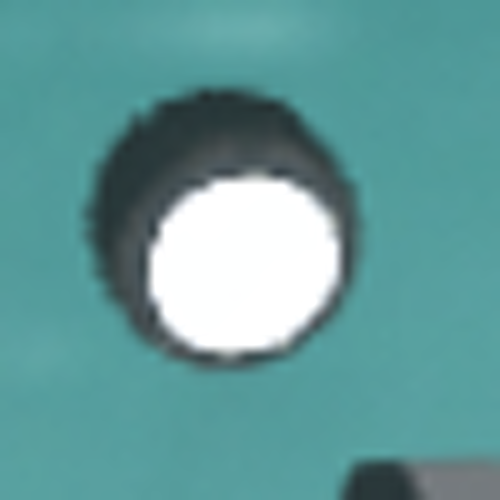

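Request:
apply_moves([
  [2.2, -1.2, 2.3, 0, 0, 0, 0.4],
  [2.3, -1.2, 2.3, 0, 0, 0, 0.4],
  [2.3, -1.1, 2.3, 0, 0, 0, 0.4],
  [0, 0, 0, 0, 0, 0, 0.4],
  [0, 0, 0, 0, 0, 0, 0.4],
])

```text
t: 9.93
eef_pos: [370.9, -244.8, 71.3]
tool_rot: [0.5, 0.5, 0.5, -0.5]
wrist_force: [0.8, 0.1, 0.1]
width: 60.0
```

```bash
python3 - <<'E'
from m import *
o,e,R=pose(); print(o["t"],e,yaw(R),o["width"],o["wrist_force"]); wrist("pics/w9.png")
crop("w",240,190,160,120,5,"pics/w9c.png","pics/w9.png")
print(wpix("pics/w9.png",[370,-245,16])); goto([370,-245,10])
E
```

```text
9.925 [ 370.89133004 -244.76042527   71.32899285] -89.96244278464344 60.03973056458934 [0.75088902 0.12994727 0.10385993]
[321.327492   237.70271511]
tool cm: [ 6.17 -0.12  0.02]
```

View pics/w9c.png

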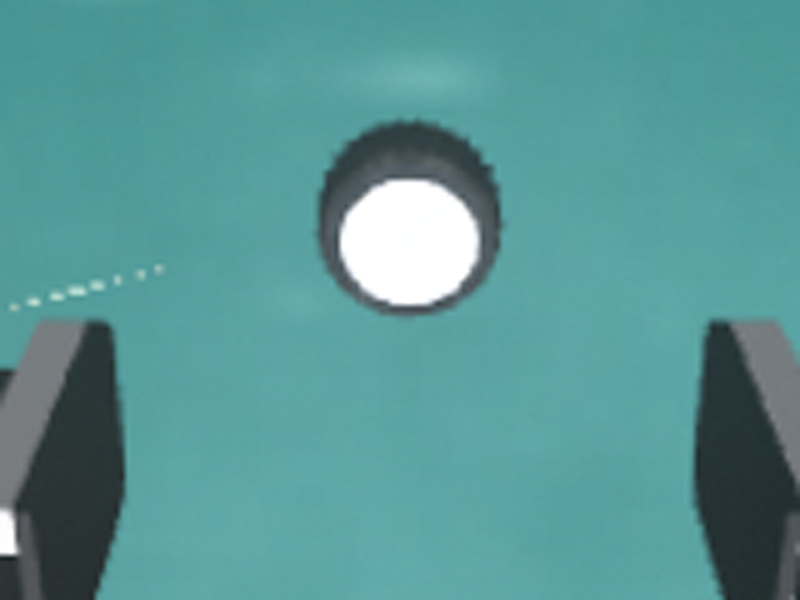

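Request:
apply_moves([
  [2.4, -0.1, 0, 0, 0, 0, 0.4],
  [2.3, 0, 0, 0, 0, 0, 0.4],
  [0, 0, 0, 0, 0, 0, 0],
  [0, 0, 0, 0, 0, 0, -0.8],
  [0, 0, 0, 0, 0, 0, -0.8],
  [0, 0, 0, 0, 0, 0, -0.8],
  [0, 0, 0, 0, 0, 0, -0.8],
], squeeze=35)

```text
t: 10.85
eef_pos: [370.4, -245.5, 25.4]
tool_rot: [0.501, 0.5, 0.499, -0.5]
wrist_force: [0.9, 2.4, 6.3]
width: 21.2
```

```bash
python3 - <<'E'
from m import *
o,e,R=pose(); print(o["t"],e,yaw(R),o["width"],o["wrist_force"]); wrist("pics/w10.png")
crop("w",240,190,160,120,5,"pics/w10c.png","pics/w10.png")
print(wpix("pics/w10.png",[370,-245,16]))
E
```

```text
10.85 [ 370.42947321 -245.4726113    25.4475984 ] -90.03636776895023 21.186804713672423 [0.87058041 2.44078488 6.32131193]
[319.88514656 274.26940157]
```

View pics/w10c.png

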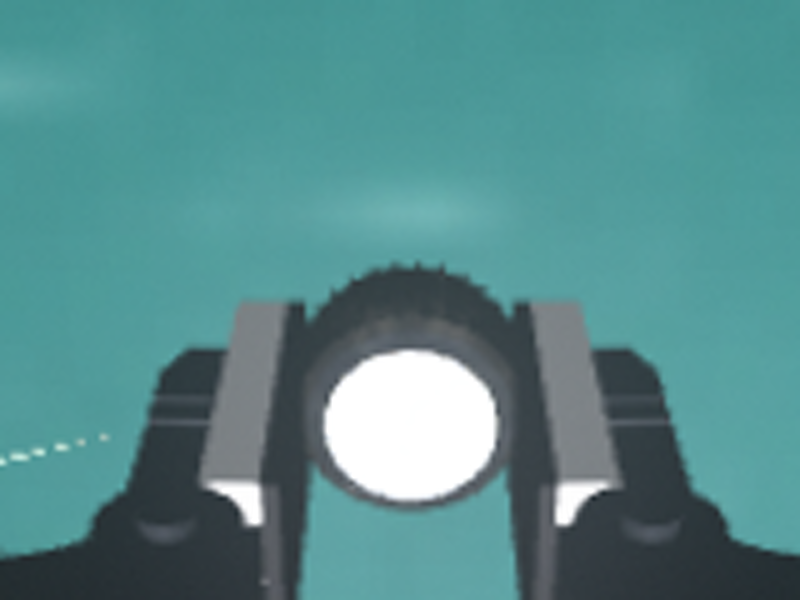

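Request:
apply_moves([
  [-1, 0, 0, 0, 0, 0, -0.8],
  [-3, 0, 0, 0, 0, 0, -0.8],
  [-3, 0, 0, 0, 0, 0, -0.8],
  [0, 4, -0.4, 0, 0, 0, -0.8],
  [0, 4, -0.4, 0, 0, 0, -0.8],
  [0, 4, -0.4, 0, 0, 0, -0.8],
  [0, 3, -0.3, 0, 0, 0, -0.8],
  [0, 0, 0, 0, 0, 0, -0.8],
  [0, 0, 0, 0, 0, 0, -0.8],
])

```text
t: 12.02
eef_pos: [518.3, -229.9, 94.3]
tool_rot: [0.5, 0.5, 0.501, -0.5]
wrist_force: [-0.7, -0.9, 0.1]
width: 20.9
```

```bash
python3 - <<'E'
from m import *
o,e,R=pose(); print(o["t"],e,yaw(R),o["width"],o["wrist_force"]); wrist("pics/w11.png")
c=[520.2,-230.5]
print(wpix("pics/w11.png",[*c,8]), wpix("pics/w11.png",[*e[:2],e[2]-9.4])); goto([*c,34.5])
crop("w",220,150,200,150,4,"pics/w11c.png","pics/w11.png")
E
```

```text
12.025 [ 518.31215449 -229.92091552   94.30009899] -89.99542373755864 20.880104941122323 [-0.70866959 -0.92031953  0.14353915]
[321.74982641 216.5297645 ] [320.86163498 273.51447964]
tool cm: [5.98 0.22 0.05]
```

View pics/w11c.png

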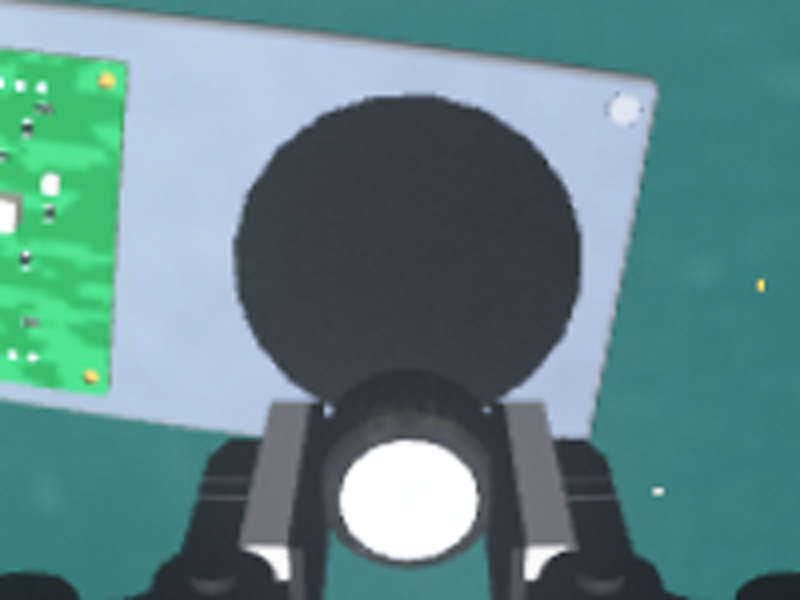

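Request:
apply_moves([
  [3, 0.2, 0, 0, 0, 0, -0.8],
  [2, 0, 0, 0, 0, 0, -0.8],
  [0.8, 0, 0, 0, 0, 0, -0.8],
  [0.2, 0, 0, 0, 0, 0, -0.8],
  [0, 0, 0, 0, 0, 0, -0.8],
])

```text
t: 12.7
eef_pos: [521.7, -230.6, 35.0]
tool_rot: [0.5, 0.5, 0.499, -0.5]
wrist_force: [0.2, 0.8, -0.7]
width: 21.4
```

Request:
apply_moves([
  [0.1, -0.1, 0, 0, 0, 0, -0.8],
  [0.1, 0, 0, 0, 0, 0, -0.8],
  [0, 0, 0, 0, 0, 0, -0.8],
])

```text
t: 13.08
eef_pos: [520.8, -230.4, 33.5]
tool_rot: [0.5, 0.5, 0.5, -0.5]
wrist_force: [-1.1, 0.7, 5.4]
width: 21.0
```

Contact at the expected height. Release and rise.

Request:
apply_moves([
  [0, 0, 0, 0, 0, 0, -0.3],
  [0, 0, 0, 0, 0, 0, 0],
  [0, 0, 0, 0, 0, 0, 0],
  [-2, 0, 0, 0, 0, 0, 0],
  [-4, 0, 0, 0, 0, 0, 0.5],
  [-5, 0, 0, 0, 0, 0, 1],
  [0, 0, 0, 0, 0, 0, 1],
])

```text
t: 13.95
eef_pos: [523.1, -231.6, 146.4]
tool_rot: [0.503, 0.501, 0.497, -0.499]
wrist_force: [0.2, -0.4, 0.4]
width: 85.4
```

```bash
python3 - <<'E'
from m import *
o,e,R=pose(); print(o["t"],e,yaw(R),o["width"],o["wrist_force"]); wrist("pics/w12.png")
print(wpix("pics/w12.png",[520.2,-230.5,24]),wpix("pics/w12.png",[540.8,-75.9,66])); goto([432,376,140])
E
```

```text
13.95 [ 523.1350516  -231.64024978  146.41297896] -90.00843468602383 85.44002857408996 [ 0.23145945 -0.36797105  0.36703675]
[318.88803489 208.33040153] [125.46803634 200.3209727 ]
tool cm: [  0.24  -8.97 -60.68]
```

View pics/w12.png

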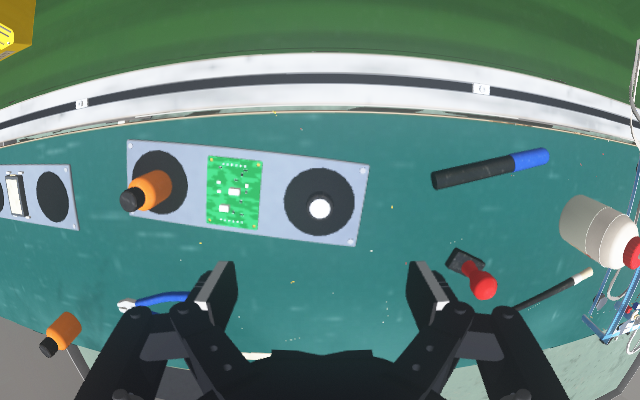

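Knob centred at (319,208), flux still upright. Moving toward the label roll.

Request:
apply_moves([
  [0, -0.6, -4.6, 0, 0, 0, 1],
  [0, -0.6, -4.6, 0, 0, 0, 1],
  [0, -0.6, -4.6, 0, 0, 0, 1],
  [0, -0.6, -4.6, 0, 0, 0, 1],
  [0, -0.6, -4.6, 0, 0, 0, 1],
  [0, -0.6, -4.6, 0, 0, 0, 1],
  [0, -0.6, -4.6, 0, 0, 0, 1],
  [0, -0.6, -4.6, 0, 0, 0, 1],
  [0, -0.6, -4.6, 0, 0, 0, 1],
  [0, -0.6, -4.6, 0, 0, 0, 1],
  [0, -0.6, -4.6, 0, 0, 0, 1],
  [0, -0.6, -4.6, 0, 0, 0, 1],
])

```text
t: 15.5
eef_pos: [447.3, 322.7, 140.3]
tool_rot: [-0.5, -0.499, -0.5, 0.501]
wrist_force: [0.3, 0.2, 0.7]
width: 85.1
```

```bash
python3 - <<'E'
from m import *
o,e,R=pose(); print(o["t"],e,yaw(R),o["width"],o["q"].round(2)); wrist("pics/w13.png")
goto([436,376,100])
print(wpix("pics/w13.png",[436.4,375.4,30]),wpix("pics/w13.png",[558.5,388,19]))
E
```

```text
15.5 [447.2578564  322.73004821 140.3271864 ] -90.00235052609995 85.10632347206945 [ 0.5   0.33  1.72 -0.    1.1   2.07]
tool cm: [ 4.08 -1.08 -4.74]
[256.70442019 220.66141662] [238.00214733  70.32148363]
```

View pics/w13.png

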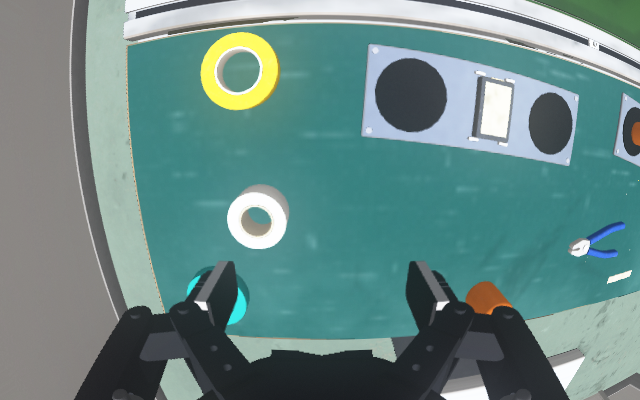

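```bash
python3 - <<'E'
from m import *
crop("w",195,25,100,230,3.4 and 3,"pics/w13c.png","pics/w13.png")
wh=lambda h:(h[...,1]<60)&(h[...,2]>215)
ye=lambda h:(h[...,0]>20)&(h[...,0]<34)&(h[...,1]>140)&(h[...,2]>225)
print("lab");stereo([("pics/w2.png",152,160,40,wh),("pics/w13.png",235,219,40,wh)],30)
print("tape");stereo([("pics/w2.png",140,63,40,ye),("pics/w13.png",209,71,45,ye)],19)
E
```

```text
lab
   pics/w2.png [435.8 376.2] [50.5 50.6]
   pics/w13.png [435.8 376.2] [50.4 50.5]
  tri [435.8 376.2  30. ] [0. 0.]
tape
   pics/w2.png [558.5 388. ] [63.7 63.9]
   pics/w13.png [558.6 388.1] [63.8 64.1]
  tri [558.6 388.2  18.6] [0. 0.]
```

View pics/w13c.png

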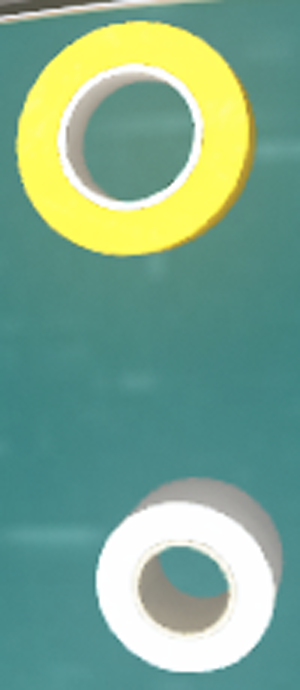

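Request:
apply_moves([
  [2, -0.4, -1.9, 0, 0, 0, 1],
  [2, -0.4, -1.9, 0, 0, 0, 1],
  [2, -0.4, -1.6, 0, 0, 0, 1],
  [0, 0, 0, 0, 0, 0, 1],
])

```text
t: 16.05
eef_pos: [434.5, 375.1, 79.3]
tool_rot: [-0.5, -0.497, -0.501, 0.502]
wrist_force: [0.5, -0.0, -0.0]
width: 85.7
```

```bash
python3 - <<'E'
from m import *
o,e,R=pose(); print(o["t"],e,yaw(R),o["width"]); goto([435.8,376.2,22])
E
```

```text
16.05 [434.48738332 375.09154824  79.26361588] -89.91967936571902 85.68088466914917
tool cm: [ 5.73  0.16 -0.13]
```

Request:
apply_moves([
  [2.9, 0.1, -0.1, 0, 0, 0, 1],
  [2.8, 0, 0, 0, 0, 0, 1],
  [0, 0, 0, 0, 0, 0, 0.5],
  [0, 0, 0, 0, 0, 0, 0],
  [0, 0, 0, 0, 0, 0, 0],
  [0, 0, 0, 0, 0, 0, 0],
  [0, 0, 0, 0, 0, 0, 0],
], squeeze=40)

```text
t: 16.92
eef_pos: [438.5, 377.2, 26.6]
tool_rot: [0.5, 0.501, 0.5, -0.499]
wrist_force: [-0.2, -0.8, 6.7]
width: 48.2
```

```bash
python3 - <<'E'
from m import *
o,e,R=pose(); print(o["t"],e,yaw(R),o["width"],o["wrist_force"]); wrist("pics/w14.png")
crop("w",240,190,160,120,5,"pics/w14c.png","pics/w14.png")
print(wpix("pics/w14.png",[*e[:2],30]))
E
```

```text
16.925 [438.53786432 377.20365219  26.5772951 ] -90.00260446871135 48.24862173209611 [-0.1616361  -0.82947978  6.67939376]
[320.83422085 287.56789959]
```

View pics/w14c.png

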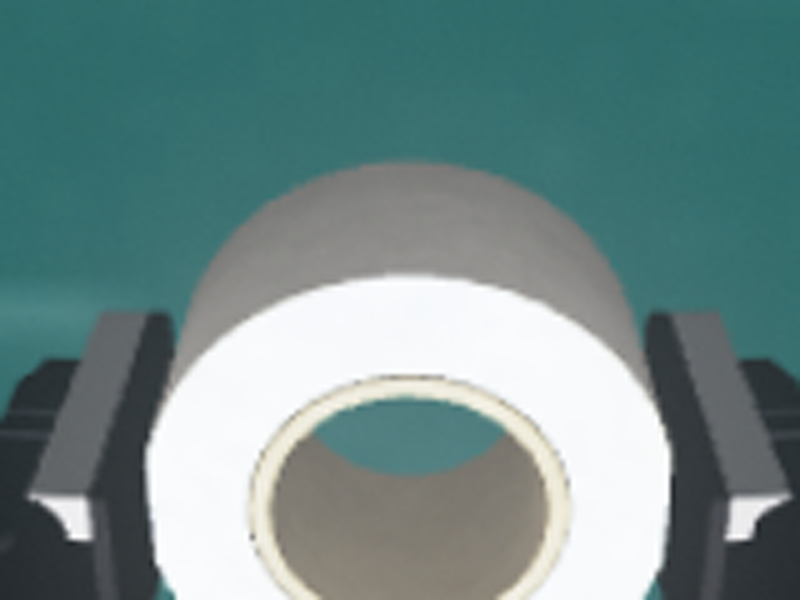

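Request:
apply_moves([
  [-1, 0, 0, 0, 0, 0, 0],
  [-3, 0, 0, 0, 0, 0, 0],
  [-3, 0, 0, 0, 0, 0, 0],
  [0, 2.6, 3.2, 0, 0, 0, 0],
  [0, 2.6, 3.2, 0, 0, 0, 0],
  [0, 2.6, 3.2, 0, 0, 0, 0],
  [0, 2.6, 3.2, 0, 0, 0, 0],
  [0, 0, 0, 0, 0, 0, 0],
  [0, 0, 0, 0, 0, 0, 0],
])

```text
t: 18.1
eef_pos: [541.0, 248.9, 95.3]
tool_rot: [-0.499, -0.5, -0.5, 0.5]
wrist_force: [0.2, 0.5, -0.6]
width: 48.3
```

```bash
python3 - <<'E'
from m import *
o,e,R=pose(); print(o["t"],e,yaw(R),o["width"],o["wrist_force"]); wrist("pics/w15.png")
c=[539.6,246.6]
print(wpix("pics/w15.png",[*c,8]), wpix("pics/w15.png",[*e[:2],e[2]+3.4])); goto([541.8,246.6,36])
wh=lambda h:(h[...,1]<60)&(h[...,2]>215)
print(wcirc("pics/w15.png",321,260,60,wh,e[2]+3.4))
crop("w",220,130,200,190,4,"pics/w15c.png","pics/w15.png")
E
```

```text
18.1 [541.01110611 248.93777501  95.25830286] -90.0455077556551 48.29324548267581 [ 0.20199304  0.53600554 -0.64871182]
[324.14402695 220.36571938] [320.83970657 287.55791778]
tool cm: [5.93 0.11 0.27]
(array([538.06652832, 248.72717285]), array([49.59464264, 50.38924026]))
```

View pics/w15c.png

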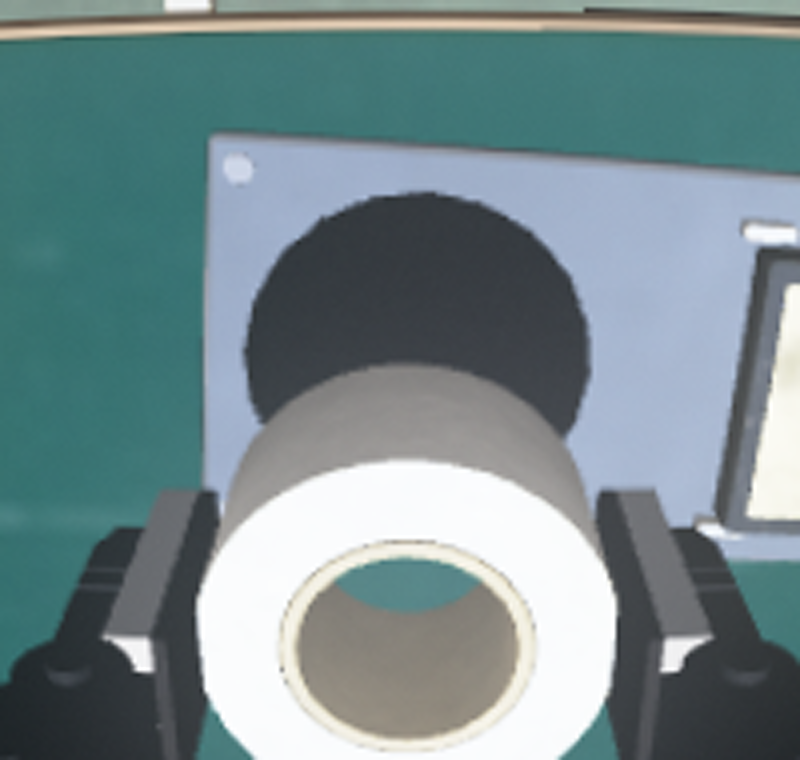

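Request:
apply_moves([
  [3, 0.1, 0.2, 0, 0, 0, 0],
  [2, 0, 0, 0, 0, 0, 0],
  [0.7, 0, 0, 0, 0, 0, 0],
  [0.2, 0, 0, 0, 0, 0, 0],
  [0, 0, 0, 0, 0, 0, 0],
])

```text
t: 18.77
eef_pos: [542.9, 247.3, 36.9]
tool_rot: [0.5, 0.5, 0.5, -0.5]
wrist_force: [0.6, -0.1, -0.5]
width: 48.7
```

```bash
python3 - <<'E'
from m import *
o,e,R=pose(); print(o["t"],e,yaw(R),o["width"],o["wrist_force"]); wrist("pics/w16.png")
wh=lambda h:(h[...,1]<60)&(h[...,2]>215)
print(wcirc("pics/w16.png",321,258,60,wh,e[2]+3.4)); print(o["joint_vel"].round(3))
E
```

```text
18.775 [542.92445939 247.34006798  36.92373305] -89.97754356939818 48.74988638435824 [ 0.56393356 -0.10915218 -0.47368587]
(array([539.89538574, 247.1197052 ]), array([49.55245209, 50.39196396]))
[-0.003 -0.006 -0.004  0.    -0.002  0.   ]
```

Label roll centre at (539.9, 247.1) against pad (539.6, 246.6). Lowering to contact.

Request:
apply_moves([
  [0.1, 0, 0, 0, 0, 0, 0],
  [0.1, 0, 0, 0, 0, 0, 0],
  [0.05, 0, 0, 0, 0, 0, 0],
  [0, 0, 0, 0, 0, 0, 0],
])

```text
t: 19.32
eef_pos: [542.9, 246.8, 34.6]
tool_rot: [0.5, 0.5, 0.5, -0.5]
wrist_force: [-1.0, -1.2, 5.3]
width: 48.4
```

Request:
apply_moves([
  [0, 0, 0, 0, 0, 0, 0.3],
  [0, 0, 0, 0, 0, 0, 0.4],
  [0, 0, 0, 0, 0, 0, 0.4],
  [-2, 0, 0, 0, 0, 0, 0.4],
  [-4, 0, 0, 0, 0, 0, 0.6],
  [-4, 0, 0, 0, 0, 0, 1],
  [0, 0, -3, 0, 0, 0, 1],
  [0, 0, 0, 0, 0, 0, 1],
])

```text
t: 20.32
eef_pos: [542.9, 278.2, 134.3]
tool_rot: [0.5, 0.5, 0.5, -0.499]
wrist_force: [-0.6, -1.1, 0.4]
width: 85.5
```

```bash
python3 - <<'E'
from m import *
o,e,R=pose(); print(o["t"],e,yaw(R),o["width"],o["wrist_force"]); wrist("pics/w17.png")
goto([558.6,388.2,75])
wh=lambda h:(h[...,1]<60)&(h[...,2]>215)
print(wpix("pics/w17.png",[539.6,246.6,38]))
E
```

```text
20.325 [542.88665046 278.23438639 134.30243097] -89.91793972772211 85.47633839211628 [-0.5769735  -1.07766484  0.38970569]
tool cm: [  5.85   1.64 -11.11]
[362.36198474 218.68203711]
```

View pics/w17.png

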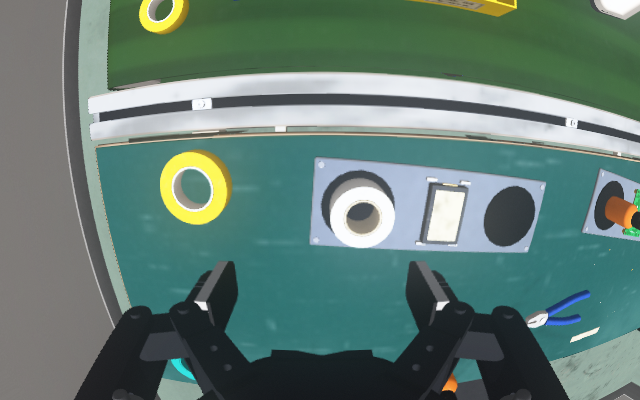

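```bash
python3 - <<'E'
from m import *
wh=lambda h:(h[...,1]<60)&(h[...,2]>215)
ye=lambda h:(h[...,0]>20)&(h[...,0]<34)&(h[...,1]>140)&(h[...,2]>225)
print(wcirc("pics/w17.png",341,218,40,wh,38)); print(wcirc("pics/w17.png",167,188,45,ye,19))
crop("w",145,140,100,100,6,"pics/w17t.png","pics/w17.png")
E
```

```text
(array([538.75476074, 246.29547119]), array([51.00860596, 58.66933441]))
(array([558.79516602, 388.56051636]), array([63.23862457, 63.76018143]))
```

Request:
apply_moves([
  [0, 0.5, -3.7, 0, 0, 0, 1],
  [1, 0.6, -3.7, 0, 0, 0, 1],
  [2.4, 0.5, -3.7, 0, 0, 0, 1],
  [2.4, 0, 0, 0, 0, 0, 1],
  [0, 0, 0, 0, 0, 0, 1],
])

```text
t: 21.0
eef_pos: [556.7, 386.3, 72.5]
tool_rot: [-0.5, -0.497, -0.501, 0.503]
wrist_force: [0.3, 0.2, -1.1]
width: 85.6
```

```bash
python3 - <<'E'
from m import *
o,e,R=pose(); print(o["t"],e,yaw(R),o["width"],o["wrist_force"]); wrist("pics/w18.png")
goto([558.6,388.2,20])
ye=lambda h:(h[...,0]>20)&(h[...,0]<34)&(h[...,1]>140)&(h[...,2]>225)
print(wcirc("pics/w18.png",300,240,75,ye,19))
E
```

```text
21.0 [556.67879827 386.30800734  72.5080212 ] -89.98845941391555 85.6223159306809 [ 0.29925831  0.15610524 -1.08190925]
tool cm: [ 5.42  0.1  -0.17]
(array([558.63580322, 388.48132324]), array([63.62553787, 63.7858696 ]))
```

View pics/w18.png

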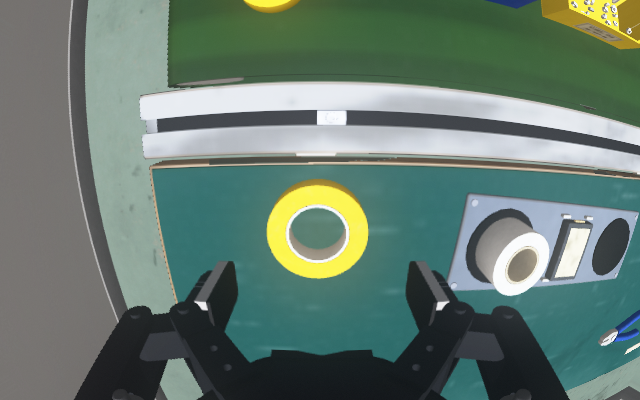

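Request:
apply_moves([
  [2, 0, -0.1, 0, 0, 0, 1],
  [1.2, 0, 0, 0, 0, 0, 1],
  [0, 0, 0, 0, 0, 0, 1],
  [0, 0, 0, 0, 0, 0, 1],
])

```text
t: 21.55
eef_pos: [559.3, 388.7, 44.6]
tool_rot: [0.5, 0.501, 0.5, -0.5]
wrist_force: [0.6, -0.1, 0.5]
width: 85.3
```

```bash
python3 - <<'E'
from m import *
o,e,R=pose(); print(o["t"],e,yaw(R),o["width"],o["wrist_force"]); 
goto([558.7,388.4,19])
E
```

```text
21.55 [559.25537099 388.74589068  44.60979543] -90.03378466688349 85.30192922584075 [ 0.6392529  -0.10185416  0.4560742 ]
tool cm: [ 2.56 -0.06  0.04]
```

Request:
apply_moves([
  [1.5, 0, 0, 0, 0, 0, 1],
  [1, -0.05, 0, 0, 0, 0, 1],
  [0, 0, 0, 0, 0, 0, 1],
  [0, 0, 0, 0, 0, 0, 0.3],
  [0, 0, 0, 0, 0, 0, 0.3],
  [0, 0, 0, 0, 0, 0, 0.3],
  [0, 0, 0, 0, 0, 0, 0.3],
  [0, 0, 0, 0, 0, 0, 0.3],
], squeeze=40)

```text
t: 22.55
eef_pos: [558.7, 389.1, 19.4]
tool_rot: [0.5, 0.501, 0.5, -0.5]
wrist_force: [0.2, -0.2, 3.6]
width: 61.5
```

```bash
python3 - <<'E'
from m import *
o,e,R=pose(); print(o["t"],e,yaw(R),o["width"],o["wrist_force"]); wrist("pics/w19.png")
ye=lambda h:(h[...,0]>20)&(h[...,0]<34)&(h[...,1]>140)&(h[...,2]>200)
print(wcirc("pics/w19.png",285,265,75,ye,19))
crop("w",240,190,160,150,5,"pics/w19c.png","pics/w19.png")
E
```

```text
22.55 [558.65768373 389.08655256  19.39565631] -90.01343445330197 61.54824366442057 [ 0.23085237 -0.21149679  3.56186004]
(array([558.81591797, 388.95669556]), array([63.53603745, 64.29420471]))
```

View pics/w19c.png

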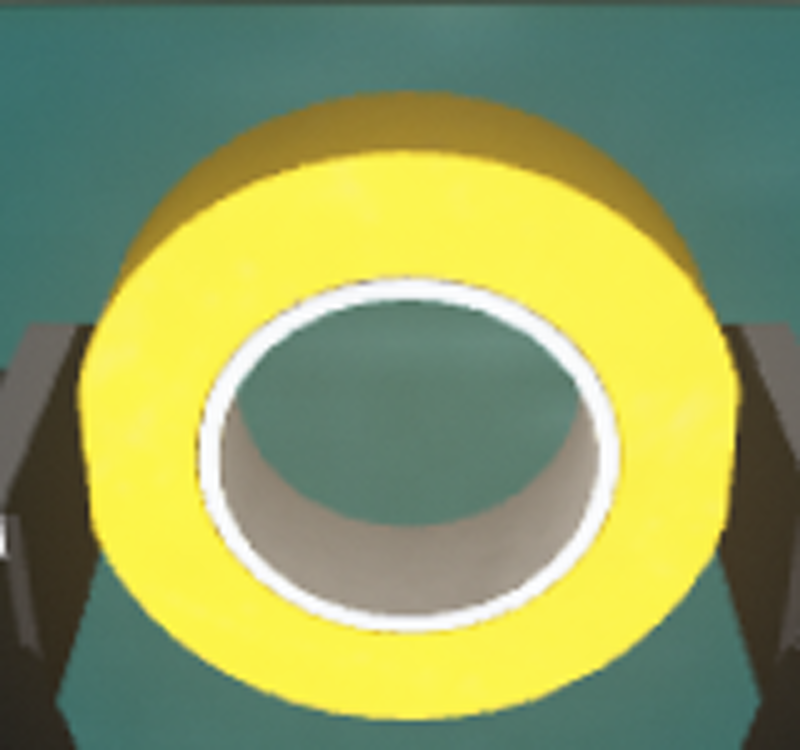

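Request:
apply_moves([
  [-1, 0, 0, 0, 0, 0, 0.3],
  [-3, 0, 0, 0, 0, 0, 0.3],
  [-4, 0, 0, 0, 0, 0, 0.3],
  [-3, 0, 0, 0, 0, 0, 0.3],
  [0, -0.4, 3.5, 0, 0, 0, 0.3],
  [0, -0.4, 3.5, 0, 0, 0, 0.3],
  [0, -0.5, 3.5, 0, 0, 0, 0.3],
  [0, -0.5, 3.5, 0, 0, 0, 0.3],
  [0, 0, 0, 0, 0, 0, 0.3],
  [0, 0, 0, 0, 0, 0, 0.3],
])

```text
t: 23.85
eef_pos: [540.3, 249.2, 128.9]
tool_rot: [0.5, 0.5, 0.5, -0.5]
wrist_force: [-0.8, -0.4, -0.6]
width: 61.6
```

```bash
python3 - <<'E'
from m import *
o,e,R=pose(); print(o["t"],e,yaw(R),o["width"],o["wrist_force"]); wrist("pics/w20.png")
ye=lambda h:(h[...,0]>20)&(h[...,0]<34)&(h[...,1]>140)&(h[...,2]>200)
print(wcirc("pics/w20.png",285,265,75,ye,e[2]-.4)); goto([539.6,246.8,59])
for P in ([539.6,246.8,38],[539.6,246.8,8],[564.6,246.8,38]): print(wpix("pics/w20.png",P))
E
```

```text
23.85 [540.27986946 249.16936582 128.93052305] -90.03953667853078 61.61099958823646 [-0.81298586 -0.40799639 -0.60144815]
(array([540.47711182, 249.05989075]), array([63.49687958, 64.24862671]))
tool cm: [ 6.99 -0.08  0.28]
[324.19195752 217.82950072]
[323.87002747 205.24636211]
[324.25385548 185.13929414]
```

View pics/w20.png

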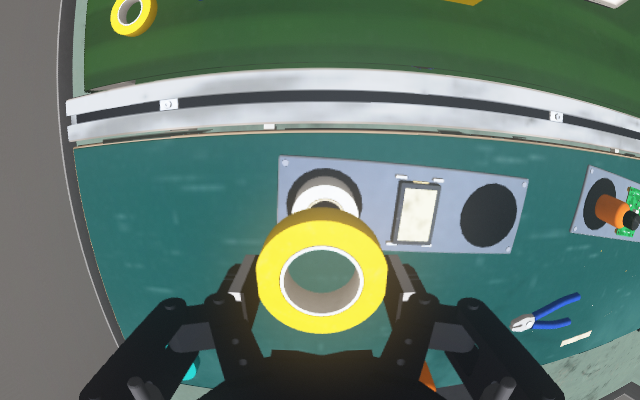

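```bash
python3 - <<'E'
from m import *
crop("w",270,150,110,80,7,"pics/w20c.png","pics/w20.png")
for P in ([539.6,271.8,38],[539.6,221.8,38],[557.3,264.5,38],[557.3,229.1,38],[564.6,246.8,8],[571.6,246.8,8]): print(((wpix("pics/w20.png",P)-[270,150]+.5)*7).round(0))
E
```

```text
[148. 478.]
[618. 478.]
[212. 318.]
[554. 318.]
[381. 185.]
[381. 126.]
```

View pics/w20c.png

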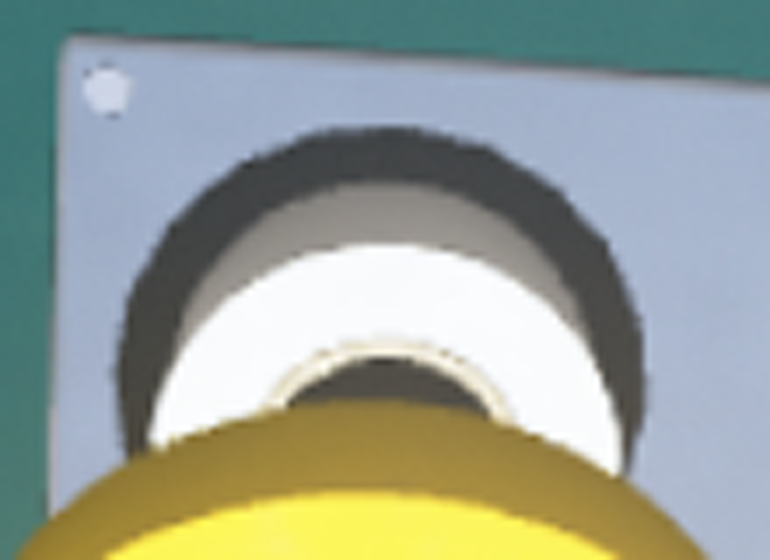

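Request:
apply_moves([
  [3, 0, 0.25, 0, 0, 0, 0.3],
  [2.5, 0, 0, 0, 0, 0, 0.3],
  [1, 0, 0, 0, 0, 0, 0.3],
  [0.4, 0, 0, 0, 0, 0, 0.3],
  [0, 0, 0, 0, 0, 0, 0.3],
  [0, 0, 0, 0, 0, 0, 0.3],
])

```text
t: 24.65
eef_pos: [540.8, 246.6, 60.6]
tool_rot: [0.5, 0.501, 0.5, -0.499]
wrist_force: [0.7, -0.1, -1.4]
width: 61.5
```

```bash
python3 - <<'E'
from m import *
o,e,R=pose(); print(o["t"],e,yaw(R),o["width"],o["wrist_force"]); goto([540,246.7,57.4])
E
```

```text
24.65 [540.80774265 246.63356111  60.64431104] -90.00464884258852 61.4759689027804 [ 0.66078537 -0.05984644 -1.35456988]
tool cm: [ 0.32 -0.08 -0.01]
```

Request:
apply_moves([
  [0.15, -0.05, 0, 0, 0, 0, 0.3],
  [0.1, 0, 0, 0, 0, 0, 0.3],
  [0.05, 0, 0, 0, 0, 0, 0.3],
  [0, 0, 0, 0, 0, 0, 0.3],
])

```text
t: 25.15
eef_pos: [539.7, 246.3, 57.3]
tool_rot: [0.5, 0.5, 0.5, -0.5]
wrist_force: [-0.9, -0.5, 4.3]
width: 61.5
```

Request:
apply_moves([
  [0, 0, 0, 0, 0, 0, 0.6],
  [0, 0, 0, 0, 0, 0, 1],
  [0, 0, 0, 0, 0, 0, 1],
  [0, 0, 0, 0, 0, 0, 1],
  [-2, 0, 0, 0, 0, 0, 1],
  [-4, 0, 0, 0, 0, 0, 1],
  [-4, -1, 3, 0, 0, 0, 1],
  [-2, -1, 4, 0, 0, 0, 1],
  [0, 0, 0, 0, 0, 0, 1],
])

```text
t: 26.28
eef_pos: [519.9, 174.6, 178.8]
tool_rot: [0.5, 0.501, 0.498, -0.5]
wrist_force: [0.8, 0.5, -0.3]
width: 85.6
```

```bash
python3 - <<'E'
from m import *
o,e,R=pose(); print(o["t"],e,yaw(R),o["width"],o["wrist_force"]); wrist("pics/w21.png")
ye=lambda h:(h[...,0]>20)&(h[...,0]<34)&(h[...,1]>140)&(h[...,2]>200)
print(wpix("pics/w21.png",[540,246.7,57]))
goto([452,-384,170])
E
```

```text
26.275 [519.90484188 174.58141233 178.78232387] -90.15064839289745 85.55941528447839 [ 0.77349421  0.50524616 -0.34327926]
[234.909115   182.08748057]
tool cm: [ 0.72 -6.67 55.98]
```

View pics/w21.png

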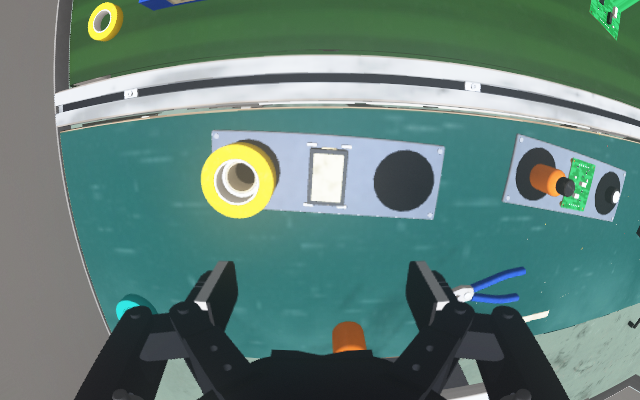

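```bash
python3 - <<'E'
from m import *
ye=lambda h:(h[...,0]>20)&(h[...,0]<34)&(h[...,1]>140)&(h[...,2]>200)
print(wcirc("pics/w21.png",208,181,45,ye,57))
pb=lambda h:(h[...,2]<95)
print(wcirc("pics/w21.png",404,182,45,pb,8))
crop("w",190,125,100,100,6,"pics/w21c.png","pics/w21.png")
E
```

```text
(array([540.30822754, 245.82415771]), array([63.61795807, 64.36959839]))
(array([528.78491211,  91.05938721]), array([62.41059875, 62.79026794]))
```

View pics/w21c.png

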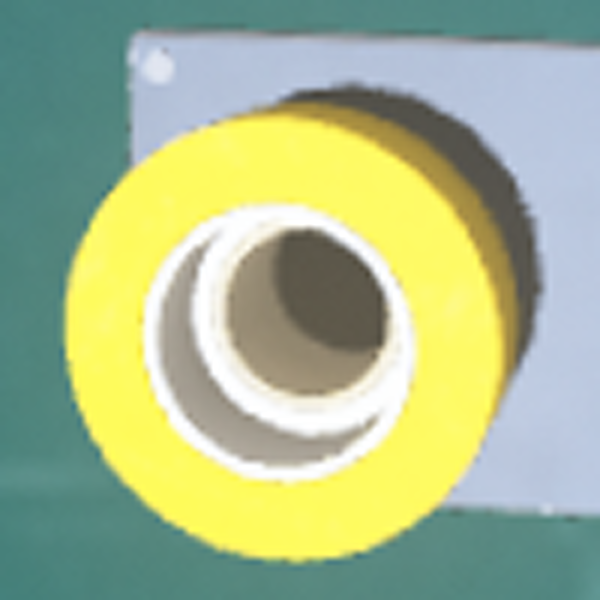

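Tape at (540.3, 245.8) lies flat on the label roll at (540, 246.6). Now the stamp.

Request:
apply_moves([
  [0, -0.7, 4.6, 0, 0, 0, 1],
  [0, -0.7, 4.6, 0, 0, 0, 1],
  [0, -0.7, 4.6, 0, 0, 0, 1],
  [0, -0.7, 4.6, 0, 0, 0, 1],
  [0, -0.7, 4.6, 0, 0, 0, 1],
  [0, -0.7, 4.6, 0, 0, 0, 1],
  [0, -0.7, 4.6, 0, 0, 0, 1],
  [0, -0.7, 4.6, 0, 0, 0, 1],
  [0, -0.7, 4.6, 0, 0, 0, 1],
  [0, -0.4, 4.6, 0, 0, 0, 1],
  [0, 0, 0, 0, 0, 0, 1],
])

```text
t: 27.7
eef_pos: [453.1, -286.2, 175.6]
tool_rot: [-0.499, -0.501, -0.499, 0.501]
wrist_force: [-0.4, 1.0, 0.2]
width: 85.3
```

```bash
python3 - <<'E'
from m import *
o,e,R=pose(); print(o["t"],e,yaw(R),o["width"],o["wrist_force"]); wrist("pics/w22.png")
goto([452,-384,170]); print(wpix("pics/w22.png",[452.5,-382,55]))
E
```

```text
27.7 [ 453.07740686 -286.22160536  175.62249797] -90.19389041509933 85.30885723885513 [-0.44988986  1.03154948  0.18825249]
tool cm: [ 0.54 -0.05  9.99]
[431.14205692 204.75825183]
```

View pics/w22.png

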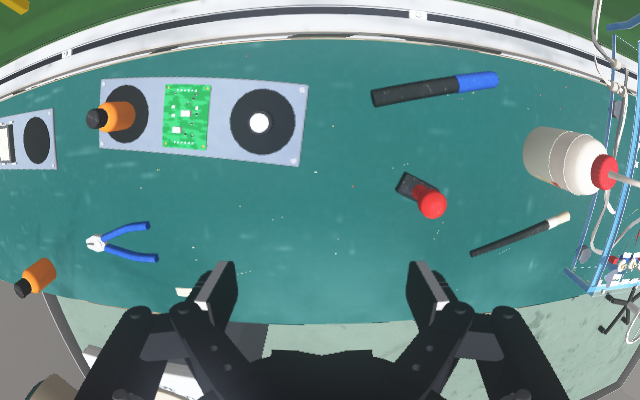

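```bash
python3 - <<'E'
from m import *
crop("w",385,160,75,70,10,"pics/w22s.png","pics/w22.png")
print(watz("pics/w22.png",524,150,0),watz("pics/w22.png",545,190,0),watz("pics/w22.png",471,255,10),watz("pics/w22.png",569,215,10))
rd=lambda h:((h[...,0]<8)|(h[...,0]>172))&(h[...,1]>130)&(h[...,2]>150)
E
```

```text
[ 499.3579798  -516.45589338    0.        ] [ 452.90263792 -559.90185285    0.        ] [ 376.9114842  -458.05420768   10.        ] [ 423.1851013  -605.25567211   10.        ]
```

View pics/w22s.png

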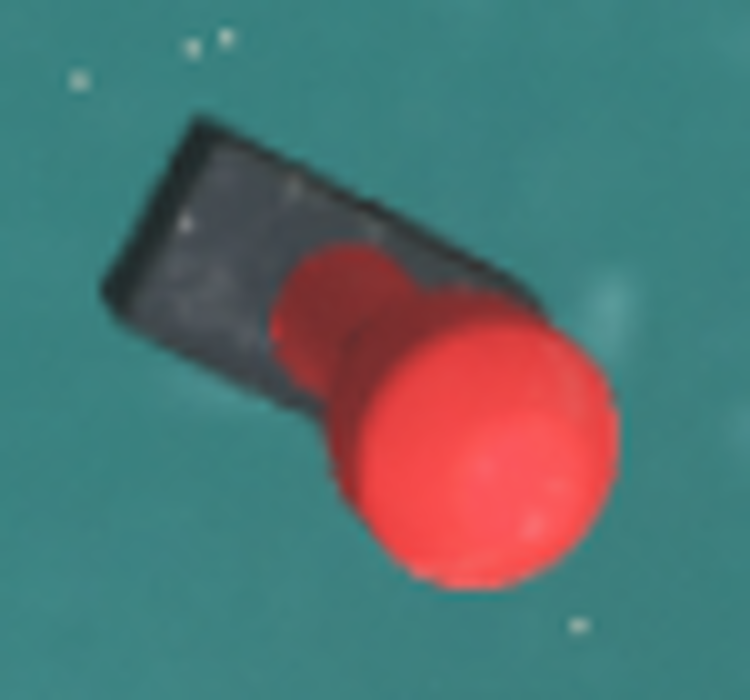

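```bash
python3 - <<'E'
from m import *
u=lambda x,y:(385+(x+.5)/10-.5,160+(y+.5)/10-.5)
c=u(475,442); print(c,watz("pics/w22.png",*c,50))
crop("w",435,240,75,70,10,"pics/w12s.png","pics/w12.png")
crop("w",505,125,80,65,9,"pics/w8s.png","pics/w8.png")
a=watz("pics/w22.png",*u(215,130),12)
b=watz("pics/w22.png",*u(535,303),12)
d=watz("pics/w22.png",*u(120,310),12); e=watz("pics/w22.png",*u(295,408),12)
print(a,b,d,e, np.degrees(np.arctan2(*(b-a)[1::-1])),np.degrees(np.arctan2(*(e-d)[1::-1])), np.linalg.norm(a-d))
E
```

```text
(432.05, 203.75) [ 451.79871831 -384.7194648    50.        ]
[ 471.49057622 -369.13052189   12.        ] [ 454.2515949  -404.70001953   12.        ] [ 453.25113677 -360.60480106   12.        ] [ 443.1333311  -379.66041391   12.        ] -115.85744084649666 -117.96660218219986 20.1336799244634
```

View pics/w12s.png

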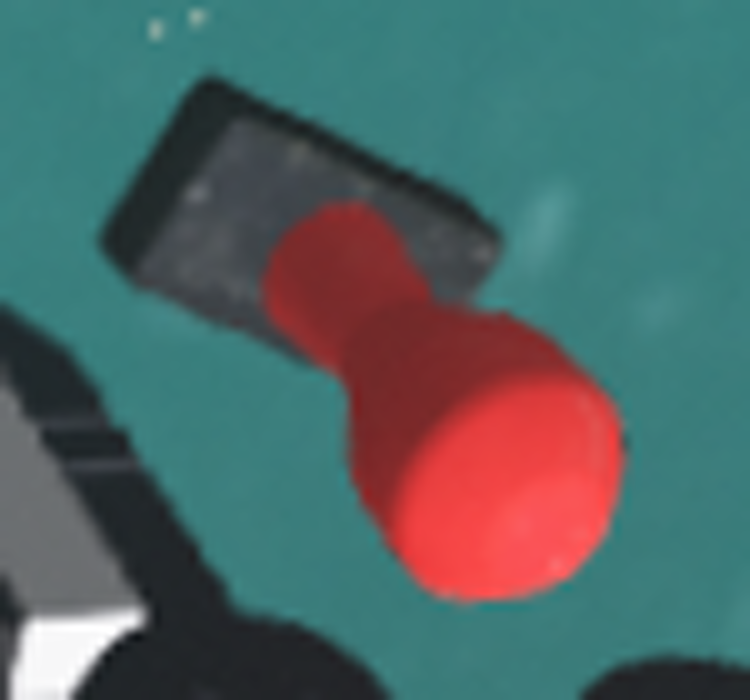

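View pics/w8s.png

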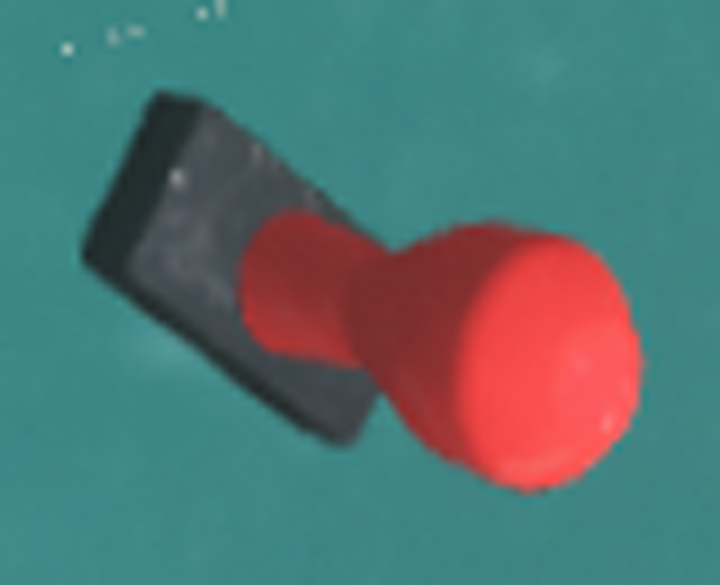

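Request:
apply_moves([
  [0, 0, 3, 0.157, 0, 0, 1],
  [0, 0, 3, 0.157, 0, 0, 1],
  [0, 0, 2, 0.157, 0, 0, 1],
  [2, 0, 0, 0, 0, 0, 1],
  [0, 0, 0, 0, 0, 0, 1],
])

```text
t: 28.38
eef_pos: [441.2, -359.7, 154.9]
tool_rot: [-0.368, -0.603, -0.372, 0.603]
wrist_force: [0.5, -0.3, -0.6]
width: 85.5
```

```bash
python3 - <<'E'
from m import *
o,e,R=pose(); print(o["t"],e,yaw(R),o["width"],o["wrist_force"]); wrist("pics/w23.png")
goto([451.8,-384.7,110]); print(wpix("pics/w23.png",[451.8,-384.7,50]))
crop("w",270,150,150,120,5,"pics/w23c.png","pics/w23.png")
E
```

```text
28.375 [ 441.24701831 -359.73987386  154.89572193] -116.92100221088229 85.48938471882686 [ 0.54541979 -0.33247201 -0.62693549]
tool cm: [4.58 2.01 1.72]
[344.00515329 184.81960133]
```

View pics/w23c.png

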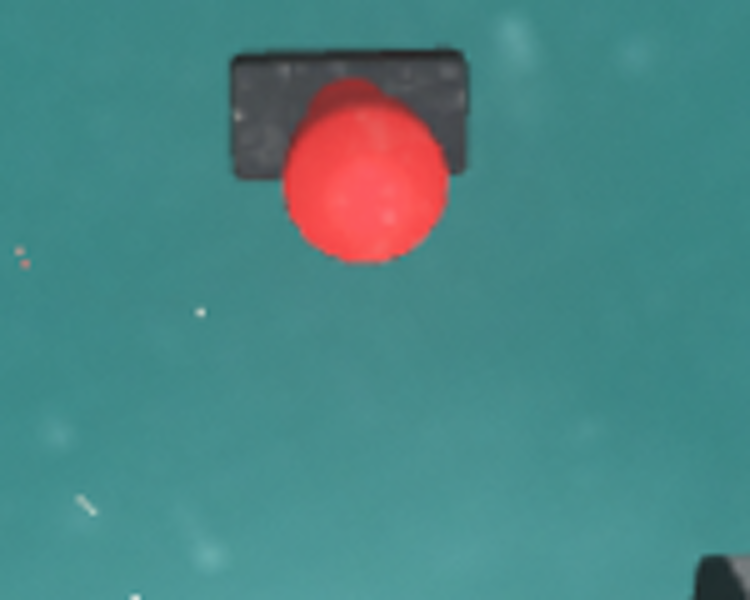

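Request:
apply_moves([
  [2.3, 1, 0.9, 0, 0, 0, 1],
  [2.3, 0.9, 0.8, 0, 0, 0, 0.6],
  [0, 0, 0, 0, 0, 0, 0.6],
  [0, 0, 0, 0, 0, 0, 0.6],
])

```text
t: 28.92
eef_pos: [451.4, -385.5, 111.7]
tool_rot: [0.37, 0.603, 0.369, -0.603]
wrist_force: [-1.0, 0.0, -0.2]
width: 68.2
```

```bash
python3 - <<'E'
from m import *
o,e,R=pose(); print(o["t"],e,yaw(R),o["width"],o["wrist_force"]); wrist("pics/w24.png")
goto([451.8,-384.7,50]); print(wpix("pics/w24.png",[451.8,-384.7,50]))
crop("w",240,170,160,120,5,"pics/w24c.png","pics/w24.png")
E
```

```text
28.925 [ 451.37341325 -385.52605327  111.739994  ] -116.95354916194806 68.22191884721937 [-0.96140476  0.02747223 -0.23203134]
tool cm: [ 6.21 -0.02 -0.11]
[319.36917937 232.75881359]
```

View pics/w24c.png

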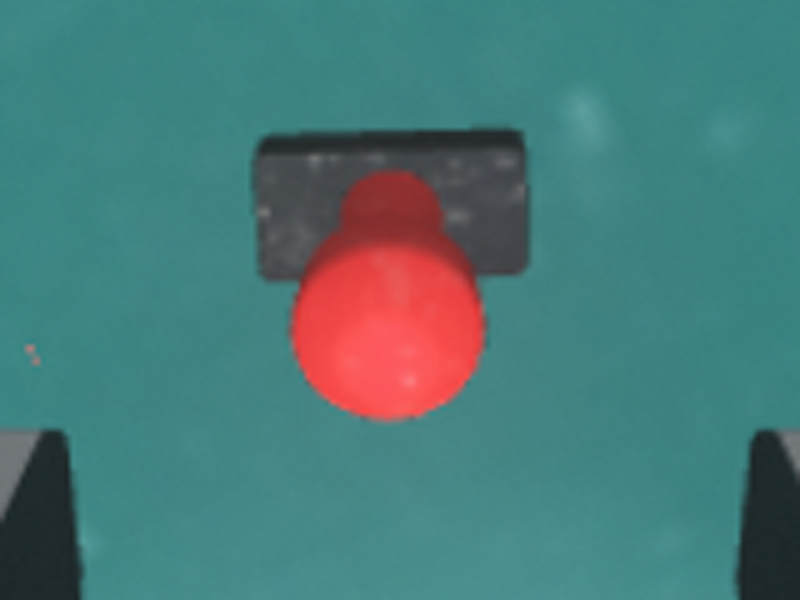

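Request:
apply_moves([
  [3.1, 0, -0.2, 0, 0, 0, 0.6],
  [3.1, 0, 0, 0, 0, 0, 0.6],
  [0, 0, 0, 0, 0, 0, 0.2],
  [0, 0, 0, 0, 0, 0, -0.8],
  [0, 0, 0, 0, 0, 0, -0.8],
  [0, 0, 0, 0, 0, 0, -0.8],
  [0, 0, 0, 0, 0, 0, -0.8],
  [0, 0, 0, 0, 0, 0, -0.8],
], squeeze=50)

```text
t: 29.98
eef_pos: [452.9, -384.9, 50.7]
tool_rot: [0.371, 0.603, 0.368, -0.602]
wrist_force: [1.1, 1.5, 7.1]
width: 22.2
```

```bash
python3 - <<'E'
from m import *
o,e,R=pose(); print(o["t"],e,yaw(R),o["width"],o["wrist_force"]); wrist("pics/w25.png")
print(wpix("pics/w25.png",[*e[:2],50]))
crop("w",240,200,160,120,5,"pics/w25c.png","pics/w25.png")
E
```

```text
29.975 [ 452.87820822 -384.94498052   50.73445485] -117.01291095787826 22.22123653887615 [1.07259675 1.5213707  7.08374214]
[320.71150828 283.09370145]
```

View pics/w25c.png

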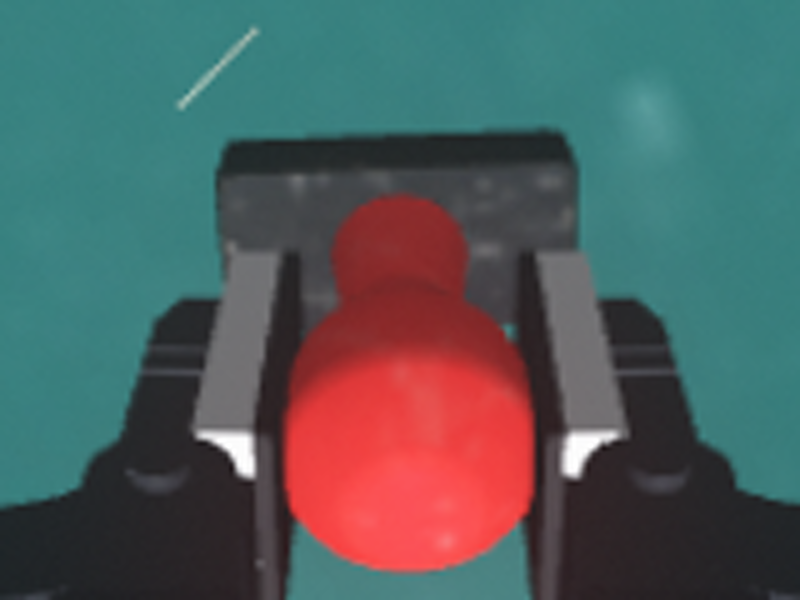

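Request:
apply_moves([
  [-1, 0, 0, 0, 0, 0, -0.8],
  [-2, 0, 0, 0, 0, 0, -0.8],
  [-3, 0, 0, 0, 0, 0, -0.8],
  [-3, 0, 0, 0, 0, 0, -0.8],
  [0, 0, 0, -0.1, 0, 0, -0.8],
  [0, 0, 0, -0.1, 0, 0, -0.8],
  [0, 0, 0, -0.1, 0, 0, -0.8],
  [0, 0, 0, -0.1, 0, 0, -0.8],
  [0, 0, 0, 0, 0, 0, -0.8],
])

```text
t: 31.15
eef_pos: [451.6, -384.4, 139.2]
tool_rot: [-0.482, -0.518, -0.481, 0.518]
wrist_force: [0.1, -0.6, -0.1]
width: 22.3
```

```bash
python3 - <<'E'
from m import *
o,e,R=pose(); print(o["t"],e,yaw(R),o["width"],o["wrist_force"]); wrist("pics/w26.png")
goto([528.8,90.9,140])
crop("w",240,200,160,120,5,"pics/w26c.png","pics/w26.png")
E
```

```text
31.15 [ 451.63312553 -384.41834109  139.24164768] -94.14801038370076 22.306032473044855 [ 0.07800012 -0.56240979 -0.06435853]
tool cm: [ -0.11   4.23 -47.97]
```

View pics/w26c.png

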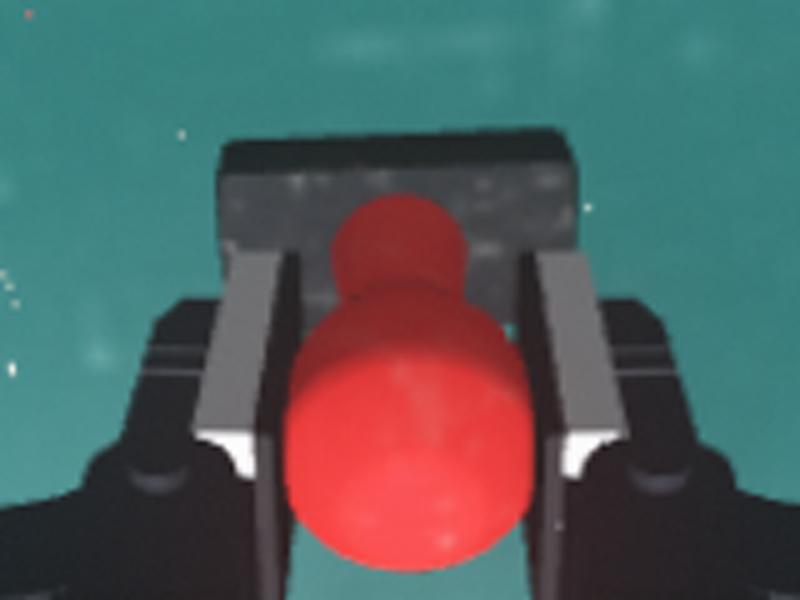

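Request:
apply_moves([
  [0, 0.3, -3, 0, 0, 0, -0.8],
  [0, 0.4, -4.3, 0, 0, 0, -0.8],
  [0, 0.4, -4.4, 0, 0, 0, -0.8],
  [0, 0.4, -4.4, 0, 0, 0, -0.8],
  [0, 0.4, -4.4, 0, 0, 0, -0.8],
  [0, 0.4, -4.4, 0, 0, 0, -0.8],
  [0, 0.4, -4.4, 0, 0, 0, -0.8],
  [0, 0.4, -4.4, 0, 0, 0, -0.8],
  [0, 0.4, -4.4, 0, 0, 0, -0.8],
  [0, 0.4, -4.4, 0, 0, 0, -0.8],
  [0, 0.3, -3.5, 0, 0, 0, -0.8],
  [0, 0, -2, 0, 0, 0, -0.8],
])

```text
t: 32.7
eef_pos: [528.1, 93.3, 139.0]
tool_rot: [0.482, 0.518, 0.482, -0.517]
wrist_force: [0.6, -0.4, -0.8]
width: 22.2
```

Request:
apply_moves([
  [0, 0, 0, 0, 0, 0, -0.8],
  [0, 0, 0, 0, 0, 0, -0.8],
])

```text
t: 32.95
eef_pos: [527.7, 90.8, 138.8]
tool_rot: [-0.482, -0.517, -0.482, 0.518]
wrist_force: [-0.2, 0.3, -1.0]
width: 22.1
```

```bash
python3 - <<'E'
from m import *
o,e,R=pose(); print(o["t"],e,yaw(R),o["width"],o["wrist_force"]); wrist("pics/w27.png")
goto([528.8,90.9,60]); print(wpix("pics/w27.png",[528.8,90.9,8]),wpix("pics/w27.png",[*e[:2],e[2]-50.7]))
E
```

```text
32.95 [527.68787691  90.79242    138.82574698] -94.11098443618661 22.05205049133104 [-0.19037947  0.26889249 -1.00583371]
tool cm: [ 7.88  0.11 -0.05]
[320.57933785 199.70599734] [320.80227677 239.47986042]
```

View pics/w27.png

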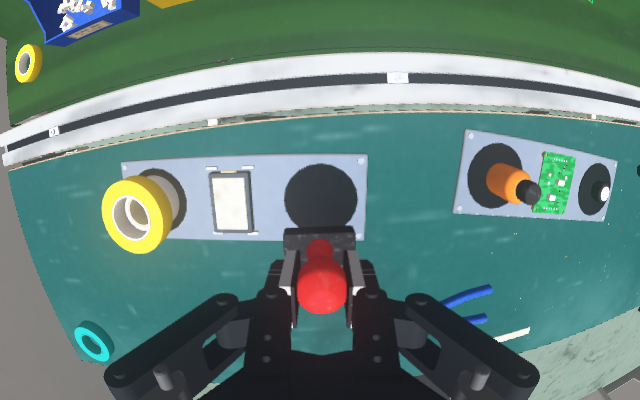

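```bash
python3 - <<'E'
from m import *
z=np.load("pics/w26.png.npz"); e=z["e"];R=z["R"]
for off in (12.5,11.5,10.5,9.5):
  for h in (-38.7,-50.7):
    print(off,h,((wpix("pics/w26.png",e+R@np.array([-h,off,0]))-[240,200]+.5)*5).round(0))
for s in(-21,21): print(((wpix("pics/w26.png",e+R@np.array([38.7,12.5,s]))-[240,200]+.5)*5).round(0))
E
```

```text
12.5 -38.7 [407. 144.]
12.5 -50.7 [407. 106.]
11.5 -38.7 [407. 152.]
11.5 -50.7 [407. 114.]
10.5 -38.7 [407. 160.]
10.5 -50.7 [407. 121.]
9.5 -38.7 [407. 168.]
9.5 -50.7 [407. 129.]
[223. 143.]
[590. 143.]
```

Request:
apply_moves([
  [3, 0.3, 0, 0, 0, 0, -0.8],
  [3, 0, 0, 0, 0, 0, -0.8],
  [1.2, 0, 0, 0, 0, 0, -0.8],
  [0, 0, 0, 0, 0, 0, -0.8],
  [0, 0, 0, 0, 0, 0, -0.8],
])

```text
t: 33.62
eef_pos: [531.7, 91.0, 67.7]
tool_rot: [0.482, 0.518, 0.481, -0.517]
wrist_force: [0.2, 0.1, -0.5]
width: 22.1
```

```bash
python3 - <<'E'
from m import *
o,e,R=pose(); print(o["t"],e,yaw(R),o["width"],o["wrist_force"]); wrist("pics/w28.png")
goto([528.8,90.9,59])
crop("w",240,150,160,150,5,"pics/w28c.png","pics/w28.png")
f=lambda P:((wpix("pics/w28.png",P)-[240,150]+.5)*5).round(0)
c=np.array([528.8,90.9,8]); R0=R
for P in (c+R@[0,32,0],c+R@[0,0,32],c-R@[0,0,32]): print("pad",f(P))
for P in ([-12+8,12.5,0],[-12,12.5,0],): pass
h=e[2]-50.7
for yy,zz in ((12.5,0),(12.5,21),(12.5,-21)): print("foot if centred on pad",f([*(c+R@[0,yy,zz])[:2],h]),f([*(c+R@[0,yy,zz])[:2],h+12]))
E
```

```text
33.625 [531.73663408  90.99946259  67.74023289] -94.10737491804237 22.109927917795773 [ 0.19403162  0.09263103 -0.45912062]
tool cm: [ 0.89 -0.3   0.04]
pad [409. 205.]
pad [653. 441.]
pad [165. 441.]
foot if centred on pad [409. 379.] [409. 418.]
foot if centred on pad [581. 379.] [592. 417.]
foot if centred on pad [238. 379.] [227. 417.]
```

View pics/w28c.png

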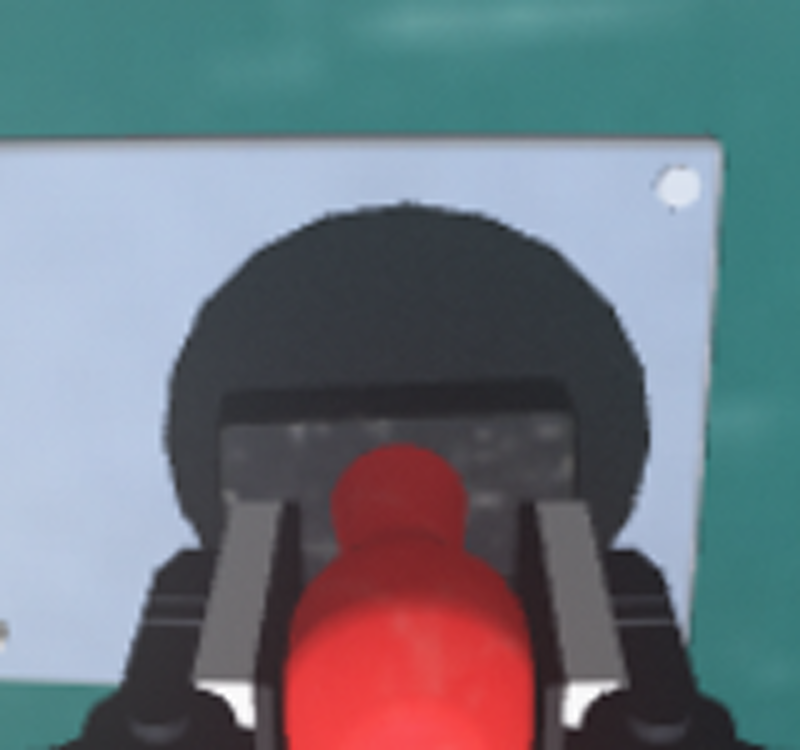

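Request:
apply_moves([
  [0.4, 0.05, 0.13, 0, 0, 0, -0.8],
  [0.3, 0, 0, 0, 0, 0, -0.8],
  [0.1, 0, 0, 0, 0, 0, -0.8],
  [0, 0, 0, 0, 0, 0, -0.8],
])

```text
t: 34.17
eef_pos: [531.2, 90.0, 58.9]
tool_rot: [-0.482, -0.517, -0.482, 0.517]
wrist_force: [-0.7, 0.4, 1.2]
width: 22.5
```

Request:
apply_moves([
  [0.05, 0, 0, 0, 0, 0, -0.8],
  [0.05, 0, 0, 0, 0, 0, -0.8],
  [0, 0, 0, 0, 0, 0, -0.8],
])

```text
t: 34.55
eef_pos: [531.6, 90.1, 58.7]
tool_rot: [0.482, 0.518, 0.482, -0.517]
wrist_force: [-2.3, 1.4, 7.3]
width: 22.2
```

Firm contact at the expected height. Release and rise.

Request:
apply_moves([
  [0, 0, 0, 0, 0, 0, -0.3],
  [0, 0, 0, 0, 0, 0, 0.2],
  [0, 0, 0, 0, 0, 0, 0.4],
  [0, 0, 0, 0, 0, 0, 0.4],
  [-2, 0, 0, 0, 0, 0, 0.4],
  [-4, 0, 0, 0, 0, 0, 0.4],
  [-5, 0, 0, 0, 0, 0, 1],
  [0, -3, 0, 0, 0, 0, 1],
  [0, -4, 0, 0, 0, 0, 1],
  [-2, -4, 0, 0, 0, 0, 1],
  [0, 0, 0, 0, 0, 0, 1],
  [0, 0, 0, 0, 0, 0, 1],
])

```text
t: 36.05
eef_pos: [422.3, 97.8, 188.0]
tool_rot: [0.482, 0.518, 0.481, -0.517]
wrist_force: [-0.0, 0.0, -0.6]
width: 85.3
```

```bash
python3 - <<'E'
from m import *
o,e,R=pose(); print(o["t"],e,yaw(R),o["width"],o["wrist_force"]); wrist("pics/w29.png")
for n in("scene","side"):
    p,d=bot.grab_frame(n); cv2.imwrite(f"pics/{n}1.png",p[:,:,::-1])
crop("side",270,110,150,180,4,"pics/side1c.png","pics/side1.png"); 
im=cv2.imread("pics/side1c.png"); print(im.shape)
cv2.imwrite("pics/side1c.png",cv2.resize(im,None,fx=.8,fy=.8))
crop("w",180,60,300,180,2.6 and 2,"pics/w29c.png","pics/w29.png")
for P in ([528.8,90.9,58],[540,246.7,57],[540.8,-75.9,66],[528.8,90.9,8]): print(wpix("pics/w29.png",P).round(1))
ye=lambda h:(h[...,0]>20)&(h[...,0]<34)&(h[...,1]>140)&(h[...,2]>200)
E
```

```text
36.05 [422.3045815   97.78026528 188.04914182] -94.07499907673768 85.30872976607658 [-0.04221467  0.04098972 -0.56895969]
(720, 600, 3)
[320.   74.8]
[146.5  88.5]
[507.9  63.4]
[320.2  80.2]
```

View pics/w29.png

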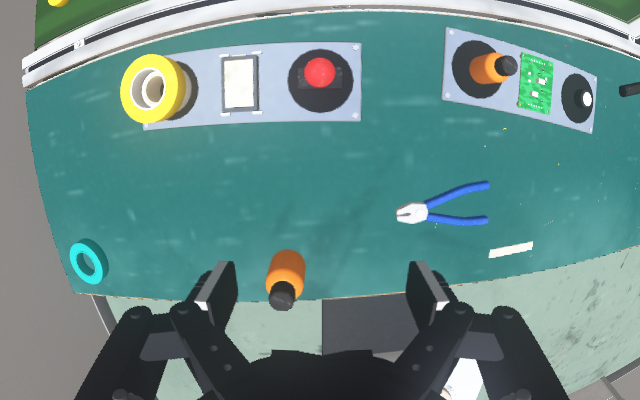

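View pics/side1c.png

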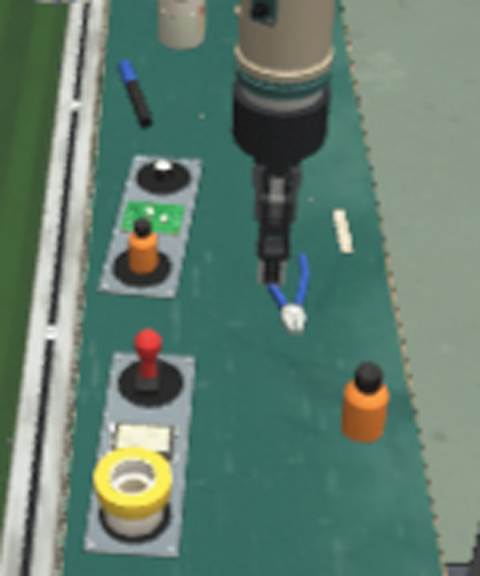

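```bash
python3 - <<'E'
from m import *
crop("w",280,40,80,80,8,"pics/w29s.png","pics/w29.png")
f=lambda P:((wpix("pics/w29.png",P)-[280,40]+.5)*8).round(0)
o,e,R=pose(); c=np.array([528.8,90.9,8])
for y,z in((32,0),(-32,0),(0,32),(0,-32)): print("pad",f(c+R@[0,y,z]))
for y,z in((12.5,21),(12.5,-21),(-12.5,21),(-12.5,-21)): print("foot top",f(c+R@[-12,y,z]),"bot",f(c+R@[0,y,z]))
print("ball",f(c+[0,0,50]),f(c+[0,12,50]),"apex",f(c+[0,0,65]))
E
```

```text
pad [325.  70.]
pad [325. 585.]
pad [591. 329.]
pad [ 60. 329.]
foot top [507. 213.] bot [500. 226.]
foot top [143. 214.] bot [151. 227.]
foot top [506. 423.] bot [500. 428.]
foot top [144. 423.] bot [151. 428.]
ball [324. 282.] [205. 291.] apex [323. 266.]
```

View pics/w29s.png

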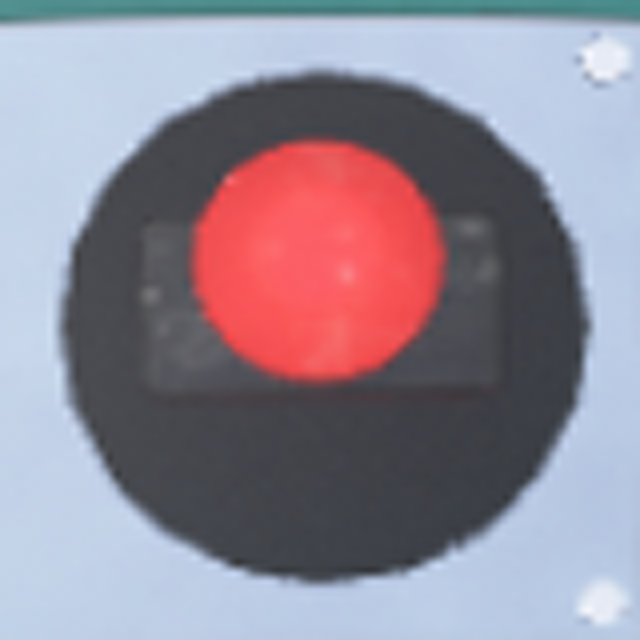

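The stamp sits about 1.9 mm too far in +x: ball at (319,262) in the crop against an expected (324,282). There is plenty of time, so I'll regrasp and correct it.

```bash
python3 - <<'E'
from m import *
o,e,R=pose(); goto([530.7,91.4,120])
E
```

```text
tool cm: [ 6.74 10.85 -0.15]
```

Request:
apply_moves([
  [0, 3, -0.1, 0, 0, 0, 0.6],
  [1, 4, 0, 0, 0, 0, 0.6],
  [2.7, 3.8, 0, 0, 0, 0, 0.6],
  [3, 0, 0, 0, 0, 0, 0.6],
  [0, 0, 0, 0, 0, 0, 0.6],
  [0, 0, 0, 0, 0, 0, 0.6],
])

```text
t: 36.95
eef_pos: [529.8, 91.1, 121.1]
tool_rot: [0.482, 0.518, 0.482, -0.517]
wrist_force: [0.2, -0.2, -0.2]
width: 68.4
```

```bash
python3 - <<'E'
from m import *
o,e,R=pose(); print(e,yaw(R)); goto([530.7,91.4,58.7]); wrist("pics/w30.png")
crop("w",240,170,160,120,5,"pics/w30c.png","pics/w30.png")
f=lambda P:((wpix("pics/w30.png",P)-[240,170]+.5)*5).round(0)
c=np.array([528.8,90.9,8]); print("ball if centred",f(c+[0,0,50]),"measured est",f([530.7,91.4,58]),"pad",[f(c+R@[0,y,z]) for y,z in((32,0),(-32,0),(0,32),(0,-32))])
for w in(10.3,): print([f(c+R@[-12,y,z]) for y,z in((w,0),(-w,0))])
E
```

```text
[529.75850829  91.0782929  121.07086724] -94.08231588221744
tool cm: [ 6.24  0.09 -0.04]
ball if centred [409. 318.] measured est [404. 305.] pad [array([408.,   1.]), array([409., 374.]), array([605., 195.]), array([212., 196.])]
[array([409., 157.]), array([409., 282.])]
```

View pics/w30c.png

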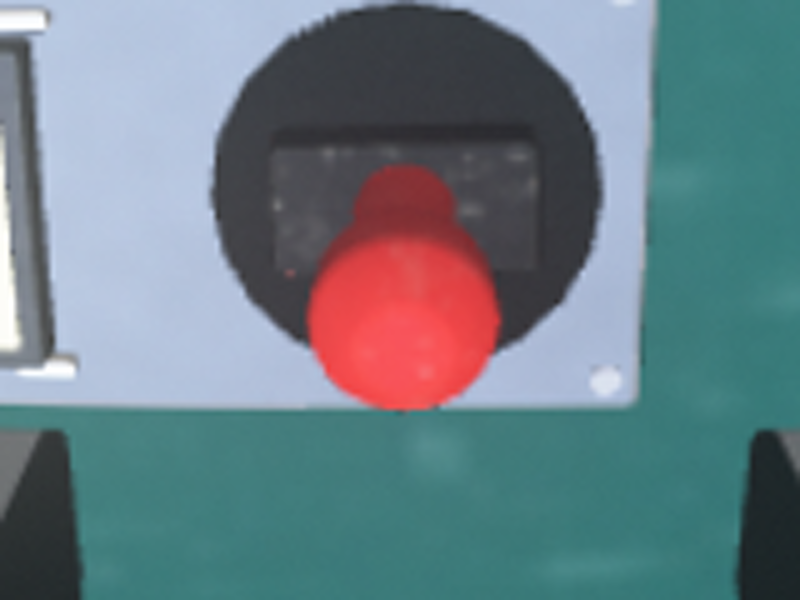

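Request:
apply_moves([
  [3.1, 0.05, -0.05, 0, 0, 0, 0.6],
  [3.1, 0, 0, 0, 0, 0, 0.6],
  [0, 0, 0, 0, 0, 0, 0.2],
  [0, 0, 0, 0, 0, 0, -0.8],
  [0, 0, 0, 0, 0, 0, -0.8],
  [0, 0, 0, 0, 0, 0, -0.8],
  [0, 0, 0, 0, 0, 0, -0.8],
  [0, 0, 0, 0, 0, 0, -0.8],
], squeeze=50)

```text
t: 38.0
eef_pos: [531.2, 91.7, 60.8]
tool_rot: [0.483, 0.519, 0.481, -0.516]
wrist_force: [-0.0, -0.4, 5.9]
width: 22.1
```

```bash
python3 - <<'E'
from m import *
o,e,R=pose(); print(o["t"],e,yaw(R),o["width"],o["wrist_force"]); wrist("pics/w31.png")
crop("w",240,170,160,130,5,"pics/w31c.png","pics/w31.png")
f=lambda P:((wpix("pics/w31.png",P)-[240,170]+.5)*5).round(0)
c=np.array([528.8,90.9,8]); print([f(c+R@[0,y,z]) for y,z in((32,0),(0,32),(0,-32))],[f(c+R@[-12,y,z]) for y,z in((10.3,21),(10.3,-21))])
E
```

```text
38.0 [531.24154238  91.71153232  60.80521269] -94.08305959676467 22.104893747766706 [-0.03950728 -0.38515283  5.90080096]
[array([415., 117.]), array([667., 360.]), array([163., 360.])] [array([595., 324.]), array([235., 324.])]
```

View pics/w31c.png

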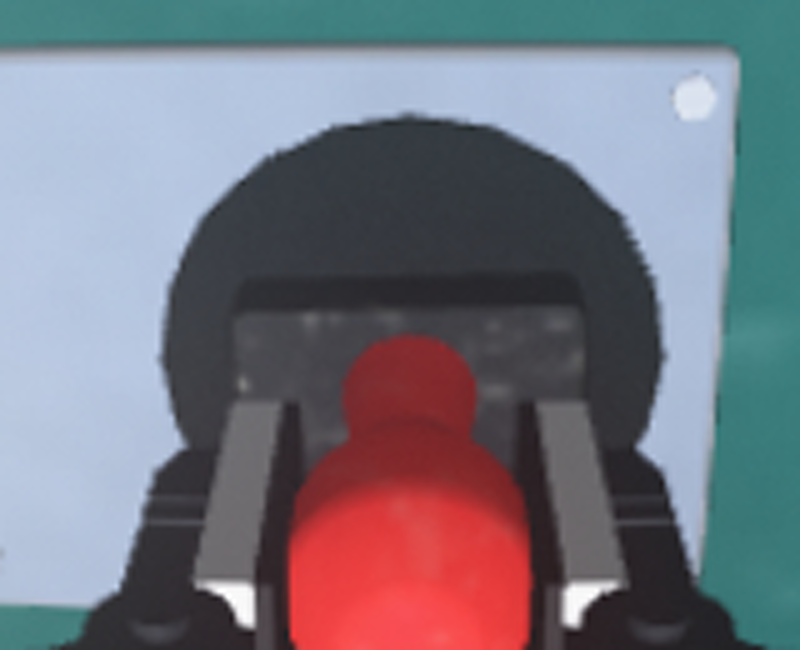

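Request:
apply_moves([
  [-0.5, 0, 0, 0, 0, 0, -0.8],
  [0, 0, 0, 0, 0, 0, -0.8],
  [0, -0.15, 0.06, 0, 0, 0, -0.8],
  [0, 0, 0, 0, 0, 0, -0.8],
  [0.3, 0, 0, 0, 0, 0, -0.8],
  [0.15, 0, 0, 0, 0, 0, -0.8],
  [0, 0, 0, 0, 0, 0, -0.8],
])

```text
t: 38.92
eef_pos: [528.8, 91.0, 60.8]
tool_rot: [0.482, 0.518, 0.482, -0.517]
wrist_force: [-2.8, -0.2, 12.3]
width: 22.3
```

```bash
python3 - <<'E'
from m import *
o,e,R=pose(); print(o["t"],e,yaw(R),o["width"],o["wrist_force"]); wrist("pics/w32.png")
crop("w",240,170,160,130,5,"pics/w32c.png","pics/w32.png")
f=lambda P:((wpix("pics/w32.png",P)-[240,170]+.5)*5).round(0)
c=np.array([528.8,90.9,8]); print([f(c+R@[0,y,z]) for y,z in((32,0),(0,32),(0,-32))],[f(c+R@[-12,y,z]) for y,z in((10.3,21),(10.3,-21))])
E
```

```text
38.925 [528.84579472  91.03868473  60.83648793] -94.07102855140106 22.28350234810429 [-2.82183121 -0.24328673 12.32348753]
[array([408.,  97.]), array([661., 342.]), array([155., 342.])] [array([589., 304.]), array([227., 305.])]
```

View pics/w32c.png

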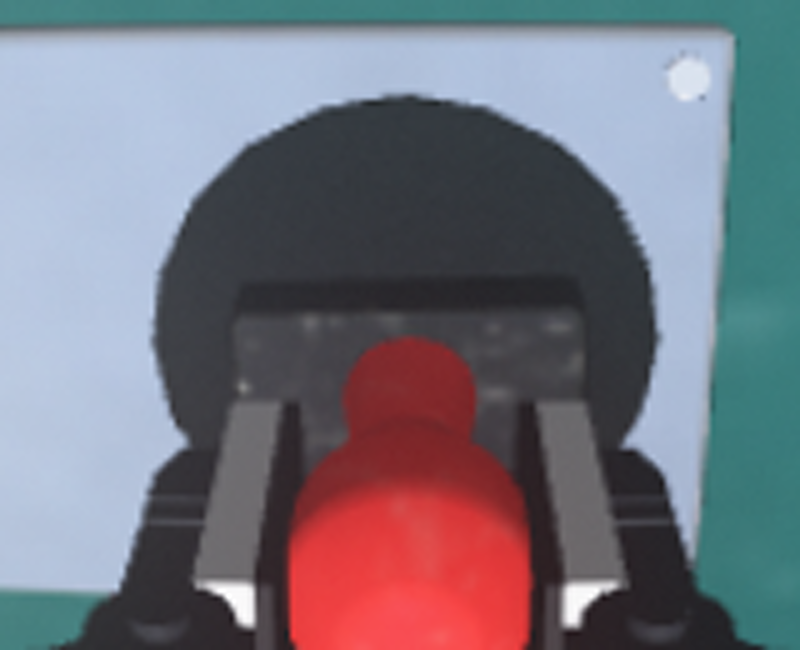

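Request:
apply_moves([
  [-0.4, 0, 0, 0, 0, 0, -0.8],
  [0, 0.06, 0, 0, 0, 0, -0.8],
  [0, 0, 0, 0, 0, 0, -0.8],
  [0.25, 0, 0, 0, 0, 0, -0.8],
  [0.12, 0, 0, 0, 0, 0, -0.8],
  [0, 0, 0, 0, 0, 0, -0.8],
  [0, 0, 0, 0, 0, 0, -0.3],
  [0, 0, 0, 0, 0, 0, 0.2],
  [0, 0, 0, 0, 0, 0, 0.4],
  [0, 0, 0, 0, 0, 0, 0.4],
  [-2, 0, 0, 0, 0, 0, 0.4],
  [-4, 0, 0, 0, 0, 0, 0.4],
])

```text
t: 40.48
eef_pos: [527.4, 90.9, 118.5]
tool_rot: [-0.481, -0.516, -0.483, 0.519]
wrist_force: [0.2, 0.3, 0.2]
width: 59.6
```

Request:
apply_moves([
  [-5, 0, 0, 0, 0, 0, 1],
  [0, -3, 0, 0, 0, 0, 1],
  [0, -4, 0, 0, 0, 0, 1],
  [-2, -4, 0, 0, 0, 0, 1],
  [0, 0, 0, 0, 0, 0, 1],
  [0, 0, 0, 0, 0, 0, 1],
])

```text
t: 41.22
eef_pos: [420.0, 98.8, 189.8]
tool_rot: [0.482, 0.518, 0.481, -0.517]
wrist_force: [0.1, -0.1, -0.6]
width: 85.2
```

```bash
python3 - <<'E'
from m import *
o,e,R=pose(); print(o["t"],e,yaw(R),o["width"],o["wrist_force"]); wrist("pics/w33.png")
p,d=bot.grab_frame("side"); cv2.imwrite("pics/side2.png",p[:,:,::-1])
crop("w",280,40,80,80,8,"pics/w33s.png","pics/w33.png")
crop("side",270,110,110,180,3,"pics/side2c.png","pics/side2.png")
f=lambda P:((wpix("pics/w33.png",P)-[280,40]+.5)*8).round(0)
c=np.array([528.8,90.9,8])
for y,z in((32,0),(-32,0),(0,32),(0,-32)): print("pad",f(c+R@[0,y,z]))
for y,z in((10.3,21),(10.3,-21),(-10.3,21)): print("foot top",f(c+R@[-12,y,z]))
print("ball",f(c+[0,0,50]))
for P in ([540,246.7,57],[540.8,-75.9,66],[520.2,-230.5,24]): print(wpix("pics/w33.png",P).round(1))
E
```

```text
41.225 [419.97662254  98.84436574 189.82730245] -94.07365383359513 85.16329807416312 [ 0.10607533 -0.10580065 -0.5929602 ]
pad [333.  54.]
pad [333. 565.]
pad [597. 311.]
pad [ 69. 311.]
foot top [514. 214.]
foot top [152. 214.]
foot top [513. 385.]
ball [333. 261.]
[148.2  85.8]
[507.6  61.2]
[585.7  96.7]
```

View pics/w33s.png

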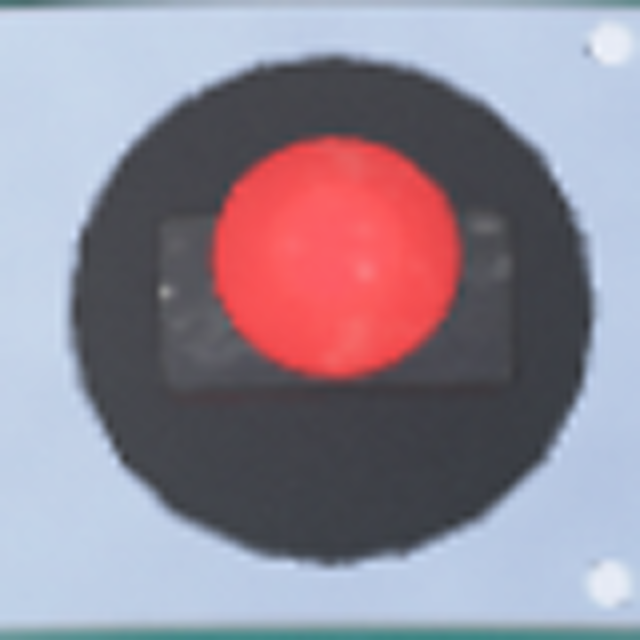

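View pics/w33.png

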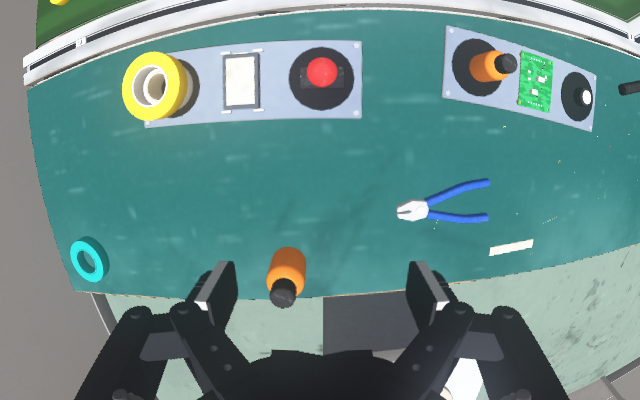

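View pics/side2c.png

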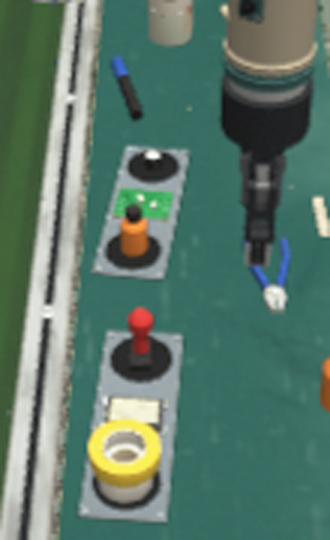

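Stamp foot spans rows 215–385 in the crop, against 214–385 predicted, so it is centred and upright. Everything else stands as placed, the cutter and pen are untouched, and the gripper is clear. Handing in.

```bash
python3 -c "
from workcell import bot
print(bot.close_job()); print(bot.get_obs()['t'])"
```

```text
the job is handed in; nothing more can be done
None
the job is handed in; nothing more can be done
```

All five things are on their pads and let go, and I handed the job in at about 41 s. They went on in the order asked: small flux bottle, knob, label roll, large yellow tape on the label roll, stamp.

- **Last checks:** wrist views put every item within about 1 mm of its pad, and the tape about 1 mm off the label roll's centre. All stand upright or lie flat. The cutter and pen looked unmoved, and the gripper was clear of everything.
- **Fixed on the way:** the stamp first landed about 2 mm too far out. The visible top of its foot is about 20 mm wide, not the 25 mm I assumed, so I regrasped it and corrected it.
- **Disagreed:** the side and scene cameras differed from each other by 3–5 mm on the pads. I relied on the wrist camera, whose views agreed with each other to under 1 mm. A constant error in its mounting would not have shown up.

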